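Load-test a return spring on the bench spring tester and sort it

TASK

Test the coil spring that lies on the wooden rest: lay it on the tester's two cradle rods, push the carriage against it until the dial reads 16 N (never past 20 N), keep it there for a full second, then ease the load off without letting the carriage fly back. If the drag pointer was left short of the reference mark the spring is sound and goes lying into the wooden stock box; if the pointer was carried past the mark the spring has sagged and goes into the round steel pan. Move the pointer only by way of the carriage, and leave the mark and the things standing about the tester (brass weights, oil bottle, whetstone) where they are.

Things in the scene. Friction and masses are not known exactly. Their poses are not given: they have to be found in the camera images.
- spring_mid (a point): Spring to test: dark steel compression spring, flat closed ends, both alike, 28 mm outside diameter, free length 69 to 80 mm (differs from run to run), 50 g, lying level on the rest. Point on its axis, 40 mm from the end on its +x side, so about half-way along; its x axis runs along the spring. Grip it here, across its diameter. How stiff it is must be felt.
- rest: Low wooden rest, a 90 x 60 x 8 mm board with a narrow ridge, 24 mm wide, with two dowels on which the spring lies, its axis 50 mm above the table and along the rest's x axis. Fixed. Origin under the centre of the board.
- tester: Bench spring tester, fixed. Grey base plate 155 x 310 mm, top 24 mm above the table; load head with the round dial at one end, carriage at the other. Origin on the table, under the spring axis. Axes: y pushing direction (carriage to load plate), z up, x towards the scale bar. The scale bar with pointer and mark runs along y 50 to 95 mm off the spring axis, nothing there over 47 mm high.
- cradle (a point): Where the middle of the spring belongs: on the tester's spring axis, 66 mm above the table, 40 mm before the unloaded load plate. Axes as the tester's. The spring lies along y on two 6 mm steel rods, 16 mm apart, from 6 to 74 mm before the plate; open from above, under 25 mm wide, so fingers pass on both sides; base plate 42 mm below. The carriage slides a spring the last mm to the plate.
- plate_face (a point): Centre of the load plate's face when unloaded, on the spring axis, 40 mm along +y from the cradle point. A 40 mm disc that gives way by 0.25 mm per N. The load head begins 20 mm behind it, is 78 mm wide and, with its dial, 114 mm high above the table.
- dial (a joint): Needle of the dial on top of the load head, rad: 0.15 rad per N of load on the plate, 0 unloaded, clockwise seen from above; 16 N reads 2.40, 20 N 3.00. A line each 1 N, a long one each 4 N (16 N: fourth long line after zero). At 0 it points to the tester's -x side.
- grip (a point): Upright round black grip of the carriage, 22 mm diameter, 76 to 128 mm above the table, on the 60 x 50 mm carriage block; point on its axis, 104 mm above the table. Pinch it from above. The carriage slides along the tester's y only, drag about 0.6 N, and stays where it is left. The face of its pusher pad (34 mm wide, on the spring axis) is 53 mm ahead (+y) of this point.
- carriage (a joint): Travel of the carriage in m along the tester's +y. At 0 its pusher pad is 125 mm from the unloaded load plate; 0.085 is the end of travel.
- drag_pointer: Small brass pointer that rides with light friction on the inner edge of the scale bar. The carriage's index arm, which ends level with the pusher pad's face, pushes it along +y and leaves it at the farthest point reached. Origin at its tip; axes as the tester's.
- ref_mark: Steel reference mark clamped on the outer edge of the scale bar, its tip facing the pointer's: the least length allowed at 16 N. Origin at its tip; axes as the tester's. Pointer tip at a smaller tester y than this tip: short of the mark, spring sound. Greater y: past the mark, spring sagged.
- stock_box_in (a point): Centre of the inner floor of the rectangular wooden stock box, 130 x 150 mm outside, walls 8 mm thick, rim 50 mm above the table. Fixed; its x axis along the 130 mm side. Stands on the left or right.
- pan_in (a point): Centre of the inner floor of the round steel pan, 140 mm across the rim, about 115 mm across the floor, rim 36 mm above the table. Fixed. Stands on the other side.
- weight_a: Brass check weight with a knob, 42 mm diameter, 50 mm high. Leave alone. Origin under its centre.
- weight_b: Brass check weight with a knob, 32 mm diameter, 40 mm high. Leave alone. Origin under its centre.
- oil: White oil bottle, 52 mm diameter, 130 mm high. Leave alone. Origin under its centre.
- whetstone: Whetstone lying flat, 60 x 150 x 28 mm. Leave alone. Origin under its centre.
Things that resemble listed ones, but are neither listed nor needed, are in the scene too. Of the things shaped like the part that bears spring_mid, the dark steel one is meant.

How it is judged:
By the outcome, as a careful person would: the job done as asked, in the order asked, and still so for the second after the job is handed in, with the robot touching nothing.
It also fails if it takes over 67 s, if anything falls off the work surface, if the arm or the gripper's body presses on something with over 40 N, if the wrist force passes 120 N, or if a joint passes its speed limit or range.

ROBOT

A 6-joint arm with a two-finger parallel gripper is mounted at the origin on the work surface. World frame = base frame: x ahead of the robot, y to its left, z up, the work surface at z = 0. Lengths are in m, angles in degrees, forces in N, time in s.
With the tool pointing down it reaches from about 0.325 to 0.925 m from the base axis. Payload 3.1 kg.
Tool frame: the origin (TCP) lies midway between the tips of the shut fingers; the grasp point (between the pads) lies 19 mm behind it (hold_point_z is the distance from the TCP to the grasp point, in m); z points along the fingers, y is the direction in which the jaws open and shut (so a half turn about z gives the same grasp; the last joint's range is limited). The gripper opens to 85 mm and grips with 20 to 120 N. Pads are 22 mm wide; open, the fingers measure 114 mm over their backs; the gripper's body (76 mm by 85 mm) begins 54 mm behind the grasp point. The pads swing forward as they close: fully open they stand 13 mm farther back than shut.
Start: joints at [61.467, 12.427, 92.441, -0, 75.132, -6.429], TCP at [0.235, 0.579, 0.231] pointing down, gripper open.
Joint ranges: [-157.48, 157.48], [-44.54, 120.13], [17.64, 146.25], [-64.5, 244.5], [7.68, 150.69], [-147.95, 147.95]. Speed limits (degrees/s): [159.86, 159.86, 180, 180, 180, 180].

INTERFACE

Orientations are given as a 3x3 rotation matrix whose columns are the frame's x, y, z axes.
In Python, from station import get_state, snapshot, get_calibration, job_done, hold_point_z gives the robot as it stands. The module is installed in compiled form; this text tells all that it offers.
- The arm moves only by the tool jog_arm, never from a script. Its argument "targets" is one flat list of numbers, 6 for each row, row after row: the shift along the tool's x, y, z in cm, then the turn, a rotation vector about the tool's x, y, z in degrees. A call has 1 to 20 rows; each row is the pose to reach, as a shift and turn from the pose commanded when the call began, along the tool's axes at that moment; what a row does not reach only later rows make up. A row lasts 1/8 s, in which the tool goes at most 62.5 mm and 10.7 degrees, less where a joint would pass 70% of its speed; a pose out of reach is approached as far as the arm can. A call with a gripper value outside its range is refused whole. "grip" is the opening in per cent of the stroke, from 0 (shut) to 100 (fully open), set as the call begins (left out, the last holds). The fingers move at their own pace and stop on an object; "grip_force" is the grip in N (left out, the last holds). Time passes only in rows, so rows that repeat a pose let the fingers close. It gives the time, the measured TCP pose, the force and the opening at its end, in the units of the state.
- get_state(): the state, without advancing time (a new reading comes with each control period).
- snapshot(name): name is "scene" or "side" or "wrist"; returns the picture (384x512x3 uint8, red, green, blue); there is no depth.
- get_calibration(name): a dict with "camera_matrix" (3x3 intrinsics, pixels), "R" (3x3) and "t" (3): a world point X has camera coordinates R X + t. Camera axes: x right, y down, z forward; pixel columns grow to the right and rows downward; lengths in m; the calibration is good to about 2 mm. The wrist camera is an equidistant fisheye: a pixel r from the principal point sees the ray r / f radians off the axis. A picture is of the moment at which its call begins: read the wrist's pose just before it. get_calibration takes no time and is no camera call; for the wrist camera it gives the pose at the moment of the call.
- job_done(): hands the job in, once; it reports no verdict.
The state is a dict: "clock": time; "joint_pos": joint angles; "dq": joint speeds; "effort": joint torques, N m; "ee_pos": TCP position; "eef_rot": TCP orientation; "wrist_force": force on the tool from outside, world axes, zero at the start; "moment": the same for the moment, N m; "opening": finger opening in m.
Only numpy, scipy, OpenCV 4.12 (cv2) and the standard library are available. Lean on these libraries where they do the work, as an engineer would, in place of code of your own. Each camera call takes 0.05 s, during which the arm holds its last target.

## Working session

There is one attempt and no reset: what is moved stays moved. The work goes in short steps, Python scripts to look and compute and a tool call to move; the robot and the scene stay as the last step left them, time stands still between calls to the robot, and variables do not carry over. Pictures are saved under pics/ and viewed, and the job is handed in when it is done.

Besides the shell and the picture viewer there is one more tool, called after ">>>" as name(argument=value, ...) on one line, values as JSON. jog_arm: Moves the arm, as the interface text tells. Its arguments: {"type":"object","properties":{"targets":{"type":"array"},"grip":{"type":"number"},"grip_force":{"type":"number"}},"required":["targets"]}

```bash
mkdir -p pics; ls; cat > h.py <<'E'
import numpy as np, cv2
from station import *
def save(n,im,s=1):
    im=cv2.cvtColor(im,cv2.COLOR_RGB2BGR)
    if s!=1: im=cv2.resize(im,None,fx=s,fy=s,interpolation=cv2.INTER_CUBIC)
    cv2.imwrite('pics/'+n+'.png',im)
E
python3 - <<'E'
from h import *
s=get_state()
for k in s: print(k,s[k])
print(hold_point_z)
for n in ['scene','side','wrist']:
    c=get_calibration(n); print(n,c)
    im=snapshot(n); np.save('pics/%s0.npy'%n,im); save(n+'0',im,1.5)
E
```

```text
pics
clock 0.0
joint_pos [ 6.14685767e+01  1.24769779e+01  9.25283638e+01  6.69714634e-04
  7.51302320e+01 -6.42612070e+00]
dq [-0.00930081 -0.03911858 -0.03039191  0.04354569  0.1019694  -0.04990756]
effort [-2.47271535e-03 -3.96845412e+01 -3.03850508e+01 -3.16978694e-04
  9.72516602e-03 -6.67269504e-06]
ee_pos [0.2347592  0.57836862 0.22996691]
eef_rot [[-9.26492517e-01  3.76311461e-01 -1.14012072e-03]
 [ 3.76313087e-01  9.26490238e-01 -2.07344530e-03]
 [ 2.76049484e-04 -2.35007391e-03 -9.99997200e-01]]
wrist_force [ 0.7292202   0.58905404 -0.1805076 ]
moment [-0.04101385 -0.0108888  -0.01871847]
opening 0.08534257289128543
0.0187
scene {'camera_matrix': array([[404.79900516,   0.        , 257.3559358 ],
       [  0.        , 404.79900516, 195.78681247],
       [  0.        ,   0.        ,   1.        ]]), 'R': array([[-0.75275153,  0.65800921, -0.01972331],
       [ 0.44826575,  0.49040674, -0.74736808],
       [-0.48210263, -0.57142375, -0.66411742]]), 't': array([ 0.44011337, -0.1942646 ,  1.59954739])}
side {'camera_matrix': array([[358.65284476,   0.        , 253.36041235],
       [  0.        , 358.65284476, 191.39404077],
       [  0.        ,   0.        ,   1.        ]]), 'R': array([[ 0.87057861, -0.49169173,  0.0182243 ],
       [-0.24353119, -0.46278342, -0.85236381],
       [ 0.42753414,  0.73761152, -0.52263162]]), 't': array([-0.50985271,  0.2153102 ,  0.64306529])}
wrist {'camera_matrix': array([[297.31863964,   0.        , 253.23437767],
       [  0.        , 297.31863964, 194.21436002],
       [  0.        ,   0.        ,   1.        ]]), 'R': array([[ 0.37544355,  0.92684373, -0.00168399],
       [ 0.88450771, -0.35775013,  0.29943438],
       [ 0.27692643, -0.11391021, -0.95411541]]), 't': array([-0.62307178, -0.04120429,  0.37999481])}
```

View pics/scene0.png

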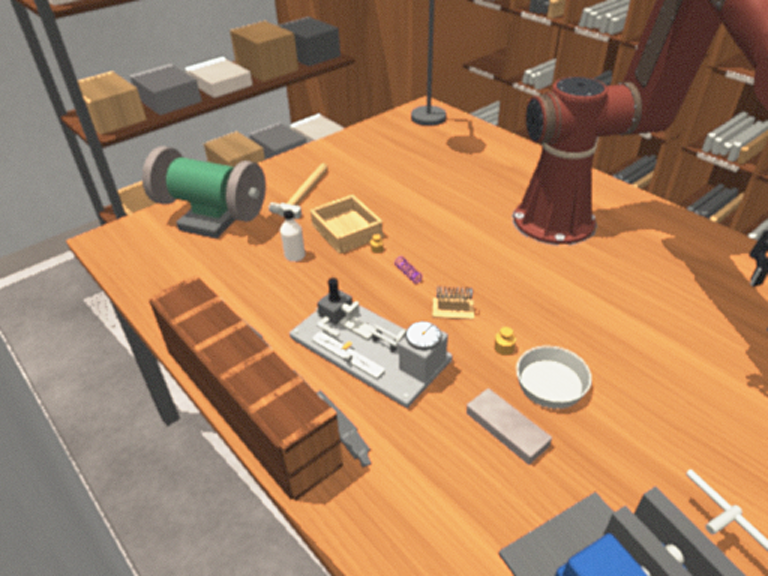

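View pics/side0.png

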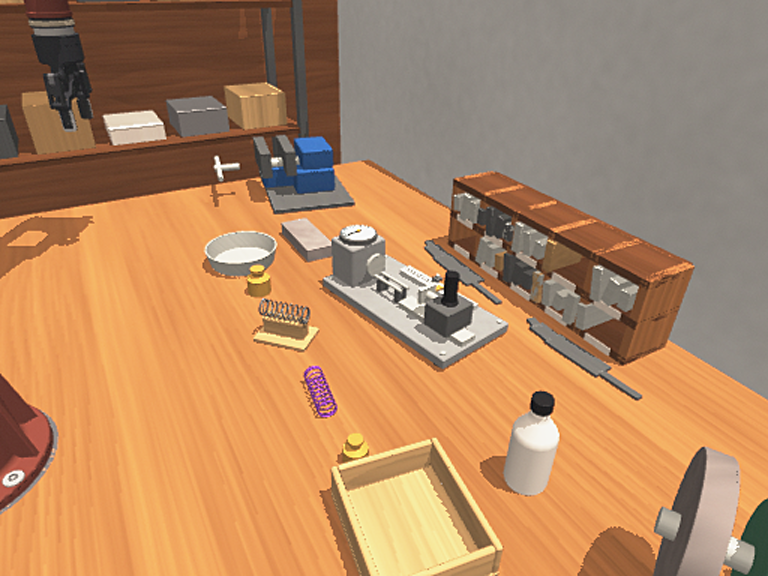

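View pics/wrist0.png

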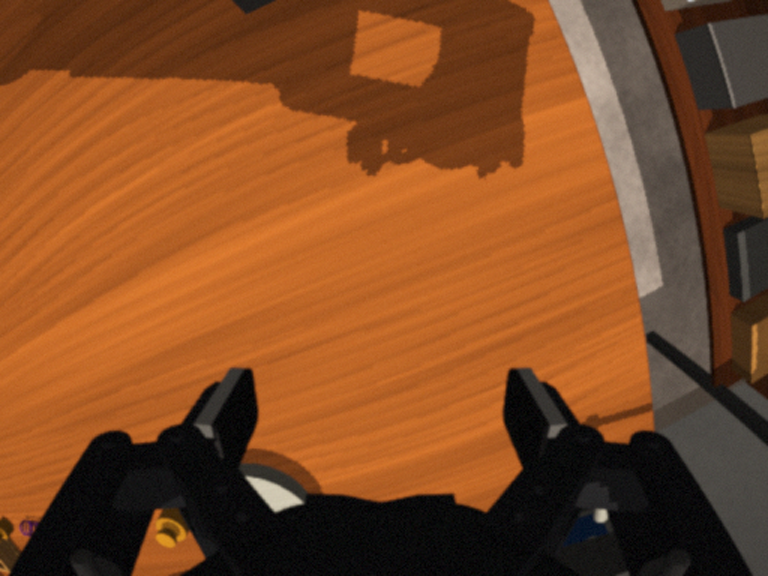

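Candidates for the spring, in the 1.5x scene picture: the dark steel spring on the rest at (455,295) and the purple one lying on the table at (408,269). In the side view they are at (285,315) and (320,391). The dark one on the rest is meant. Next I'll take close crops.

```bash
python3 - <<'E'
from h import *
def crop(n,x0,y0,w,h,s,out):
    im=np.load('pics/%s0.npy'%n)[y0:y0+h,x0:x0+w]; save(out,im,s)
crop('scene',185,175,150,110,5,'c_scene')
crop('side',160,135,190,120,4,'c_side')
E
```

```text
(no output)
```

View pics/c_scene.png

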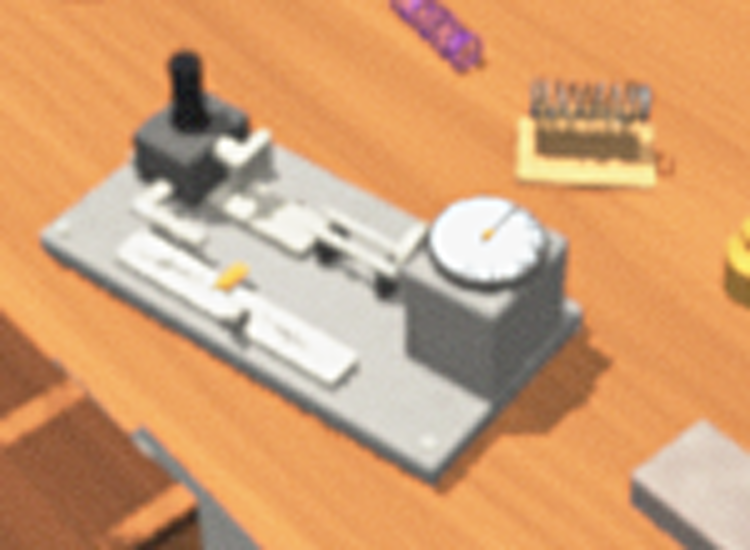

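View pics/c_side.png

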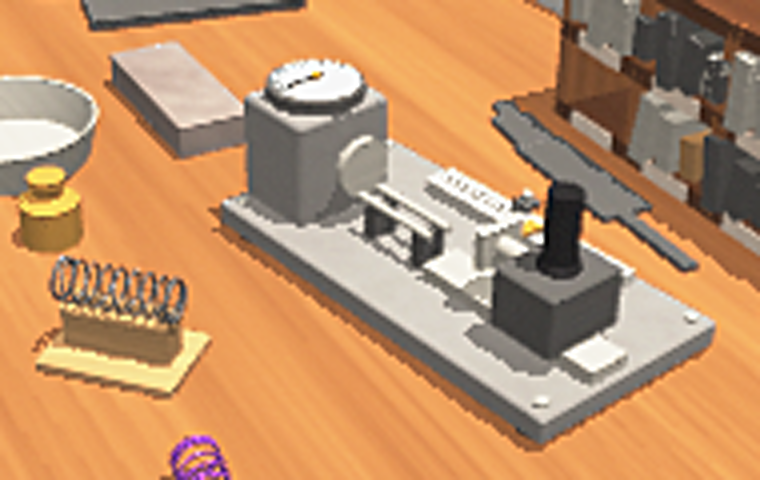

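```bash
cat >> h.py <<'E'
def cast(n,px,z,c=None):
    c=c or get_calibration(n); K=c['camera_matrix'];R=c['R'];t=c['t']
    o=-R.T@t
    if n=='wrist':
        u=(np.array(px,float)-K[:2,2])/K[0,0]; r=np.hypot(*u); d=np.array([*(u/r*np.sin(r)),np.cos(r)]) if r>0 else np.array([0,0,1.])
    else: d=np.linalg.inv(K)@[*px,1]
    d=R.T@d
    return o+d*(z-o[2])/d[2]
def project(n,X,c=None):
    c=c or get_calibration(n); K=c['camera_matrix']; p=c['R']@np.array(X,float)+c['t']
    if n=='wrist':
        th=np.arctan2(np.hypot(p[0],p[1]),p[2]); return K[:2,2]+K[0,0]*th*p[:2]/np.hypot(p[0],p[1])
    return (K@p)[:2]/p[2]
def tri(obs):
    A=[];b=[]
    M=np.zeros((3,3));v=np.zeros(3);ls=[]
    for n,px,c in obs:
        c=c or get_calibration(n);o=-c['R'].T@c['t'];q=cast(n,px,0,c);d=(q-o)/np.linalg.norm(q-o)
        P=np.eye(3)-np.outer(d,d);M+=P;v+=P@o;ls.append((o,P))
    X=np.linalg.solve(M,v);return X,[np.linalg.norm(P@(X-o)) for o,P in ls]
E
python3 - <<'E'
from h import *
S=lambda x,y:(185+x/5-.4,175+y/5-.4)
D=lambda x,y:(160+x/4-.4,135+y/4-.4)
def p(l,*a): print(l,*[np.round(x,4) for x in a])
p('near/scene corners',cast('scene',S(42,240),.024),cast('scene',S(435,472),.024),cast('scene',S(580,308),.024))
p('side corners',cast('side',D(545,432),.024),cast('side',D(715,322),.024),cast('side',D(222,200),.024))
p('grip top',cast('scene',S(185,57),.128),cast('side',D(567,187),.128))
p('dial',cast('scene',S(487,236),.114),cast('side',D(317,76),.114))
p('rest scene',*[cast('scene',S(*q),.008) for q in [(518,176),(654,183),(656,125),(530,120)]])
p('rest side',*[cast('side',D(*q),.008) for q in [(38,362),(175,390),(210,340)]])
p('spring ends scene',*[cast('scene',S(*q),.05) for q in [(535,100),(648,103)]])
p('spring ends side',*[cast('side',D(*q),.05) for q in [(62,282),(178,298)]])
S=lambda x,y:(x/1.5-.2,y/1.5-.2)
p('box rim scene',*[cast('scene',S(*q),.05) for q in [(312,213),(353,197),(382,217),(344,238)]])
p('box rim side',*[cast('side',S(*q),.05) for q in [(333,476),(433,442)]])
p('pan rim',*[cast('scene',S(*q),.036) for q in [(516,374),(591,376),(553,347),(552,403)]])
p('pan rim',*[cast('side',S(*q),.036) for q in [(205,249),(277,246),(240,232),(240,263)]])
p('weights',cast('scene',S(506,338),.045),cast('scene',S(376,242),.035))
p('purple',cast('scene',S(408,269),.014)); p('oil',cast('scene',S(291,256),.01)); p('wh',cast('scene',S(508,418),.028))
E
```

```text
near/scene corners [ 0.7672 -0.0971  0.024 ] [0.7076 0.2016 0.024 ] [0.5593 0.1693 0.024 ]
side corners [ 0.6113 -0.1432  0.024 ] [ 0.7641 -0.1065  0.024 ] [0.5583 0.1679 0.024 ]
grip top [ 0.6615 -0.0745  0.128 ] [ 0.6663 -0.0723  0.128 ]
dial [0.6215 0.1509 0.114 ] [0.6214 0.1462 0.114 ]
rest scene [0.4941 0.0503 0.008 ] [0.4333 0.1147 0.008 ] [0.3908 0.0772 0.008 ] [0.4497 0.0166 0.008 ]
rest side [0.3931 0.0694 0.008 ] [0.4546 0.0059 0.008 ] [0.4927 0.0417 0.008 ]
spring ends scene [0.4675 0.0371 0.05  ] [0.4155 0.0887 0.05  ]
spring ends side [0.4169 0.0831 0.05  ] [0.4712 0.0351 0.05  ]
box rim scene [ 0.4887 -0.3982  0.05  ] [ 0.3642 -0.3852  0.05  ] [ 0.3686 -0.2624  0.05  ] [ 0.495  -0.2574  0.05  ]
box rim side [ 0.3759 -0.2654  0.05  ] [ 0.4983 -0.2774  0.05  ]
pan rim [0.5121 0.2947 0.036 ] [0.4109 0.3929 0.036 ] [0.4029 0.2983 0.036 ] [0.5175 0.3833 0.036 ]
pan rim [0.3912 0.3556 0.036 ] [0.52   0.3032 0.036 ] [0.4742 0.3988 0.036 ] [0.4346 0.269  0.036 ]
weights [0.4603 0.2243 0.045 ] [ 0.4356 -0.2079  0.035 ]
purple [ 0.4311 -0.0973  0.014 ]
oil [ 0.6052 -0.332   0.01  ]
wh [0.5973 0.3484 0.028 ]
```

```bash
cat >> h.py <<'E'
def go(target,psi):
    """print shift(cm) and turn for tool-down at target, tool x at world angle psi deg"""
    s=get_state();R=s['eef_rot'];p=s['ee_pos'];a=np.radians(psi)
    Rt=np.array([[np.cos(a),np.sin(a),0],[np.sin(a),-np.cos(a),0],[0,0,-1]])
    d=R.T@(np.array(target)-p)*100; w=cv2.Rodrigues(R.T@Rt)[0].ravel()*180/np.pi
    print('t',round(s['clock'],2),'ee',np.round(p,4),'psi',round(np.degrees(np.arctan2(R[1,0],R[0,0])),2),'shift cm',np.round(d,3),'turn',np.round(w,2))
E
python3 - <<'E'
from h import *
s=get_state();c=get_calibration('wrist');o=-c['R'].T@c['t']
print(s['eef_rot'].T@(o-s['ee_pos'])); print(s['eef_rot'].T@c['R'].T)
go([.50,.03,.23],135)
E
```

```text
[ 0.07498567 -0.00092665 -0.14377641]
[[ 8.84287630e-04 -9.54049524e-01 -2.99647666e-01]
 [ 9.99999458e-01  6.78983027e-04  7.89272681e-04]
 [-5.49549546e-04 -2.99648202e-01  9.54049607e-01]]
t 0.15 ee [0.2349 0.5785 0.2302] psi 157.9 shift cm [-45.202 -40.842   0.092] turn [-1.10e-01  1.00e-02  2.29e+01]
```

>>> jog_arm(targets=[-45.2,-40.8,0,0,0,22.9,-45.2,-40.8,0,0,0,22.9,-45.2,-40.8,0,0,0,22.9,-45.2,-40.8,0,0,0,22.9,-45.2,-40.8,0,0,0,22.9,-45.2,-40.8,0,0,0,22.9,-45.2,-40.8,0,0,0,22.9,-45.2,-40.8,0,0,0,22.9,-45.2,-40.8,0,0,0,22.9,-45.2,-40.8,0,0,0,22.9,-45.2,-40.8,0,0,0,22.9,-45.2,-40.8,0,0,0,22.9,-45.2,-40.8,0,0,0,22.9], grip=70)

```text
clock: 1.78
ee_pos: [0.4997, 0.0322, 0.231]
eef_rot: [[-0.708, 0.706, -0.001], [0.706, 0.708, 0.0], [0.001, -0.0, -1.0]]
wrist_force: [0.3, -0.7, -0.2]
opening: 0.0598
```

```bash
python3 - <<'E'
from h import *
import pickle
go([.5,.03,.23],135)
c=get_calibration('wrist');im=snapshot('wrist');pickle.dump((im,c),open('w1.pkl','wb'));save('w1',im,1.5)
E
```

```text
t 1.77 ee [0.4997 0.0322 0.231 ] psi 135.09 shift cm [-0.172 -0.135  0.104] turn [-0.01 -0.04  0.09]
```

View pics/w1.png

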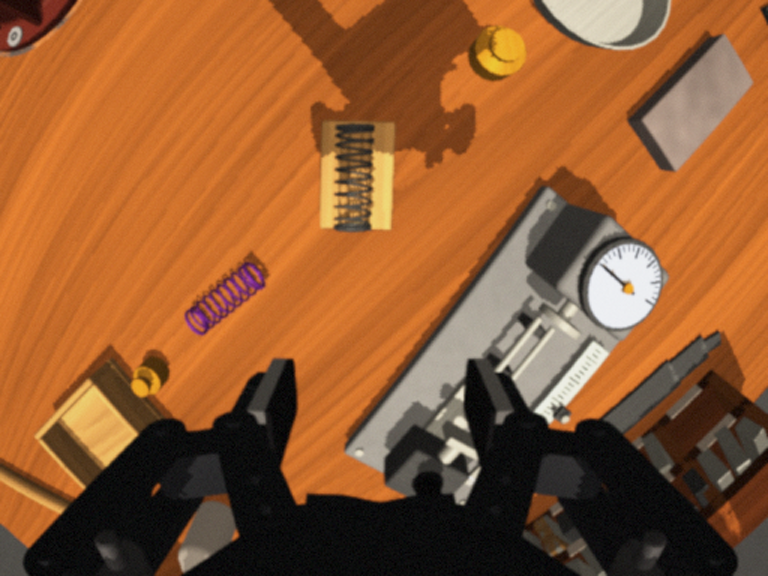

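```bash
python3 - <<'E'
from h import *
import pickle
im,c=pickle.load(open('w1.pkl','rb'))
S=lambda x,y:(x/1.5-.2,y/1.5-.2)
def p(l,*a): print(l,*[np.round(x,4) for x in a])
q=[cast('wrist',S(*q),.008,c) for q in [(321,122),(394,122),(391,229),(321,229)]];p('rest',*q,np.mean(q,0))
# dark mask of spring
x0,y0,x1,y1=205,75,265,160
hsv=cv2.cvtColor(im,cv2.COLOR_RGB2HSV); m=(hsv[...,2]<75)
sub=np.zeros_like(m);sub[80:156,220:254]=m[80:156,220:254]
n,l,st,_=cv2.connectedComponentsWithStats(sub.astype(np.uint8),connectivity=8);print(st)
ys,xs=np.nonzero(sub);r=cv2.minAreaRect(np.c_[xs,ys].astype(np.float32));print(r)
b=cv2.boxPoints(r);w=np.array([cast('wrist',t,.05,c) for t in b]);p('spring box',*w,w.mean(0))
p('dial',cast('wrist',S(624,286),.114,c))
p('grip',cast('wrist',S(430,482),.128,c))
p('corners',cast('wrist',S(548,187),.024,c),cast('wrist',S(346,449),.024,c))
save('w1a',im[60:200,180:460],2.8);save('w1b',im[110:350,220:480],3)
E
```

```text
rest [0.3924 0.0714 0.008 ] [0.4346 0.1127 0.008 ] [0.496  0.0487 0.008 ] [0.4545 0.0075 0.008 ] [0.4444 0.0601 0.008 ]
[[     0      0    512    384 196252]
 [   224     83     25     16    190]
 [   231     98      3      1      3]
 [   238     99     10      4     27]
 [   225    103     10      4     26]
 [   240    107      8      4     20]
 [   225    111     10      4     25]
 [   245    117      2      2      4]
 [   226    120      7      2     12]
 [   246    125      1      2      2]
 [   226    129      6      1      6]
 [   246    134      1      1      1]
 [   245    142      1      2      2]
 [   237    148      9      5     24]
 [   224    150      7      3     14]]
((236.0, 117.49998474121094), (23.999996185302734, 68.99998474121094), 0.0)
spring box [0.4614 0.0247 0.05  ] [0.4081 0.079  0.05  ] [0.4266 0.097  0.05  ] [0.4802 0.0434 0.05  ] [0.4441 0.061  0.05  ]
dial [0.6188 0.1474 0.114 ]
grip [ 0.6295 -0.0461  0.128 ]
corners [0.558  0.1681 0.024 ] [ 0.6151 -0.1296  0.024 ]
```

View pics/w1b.png

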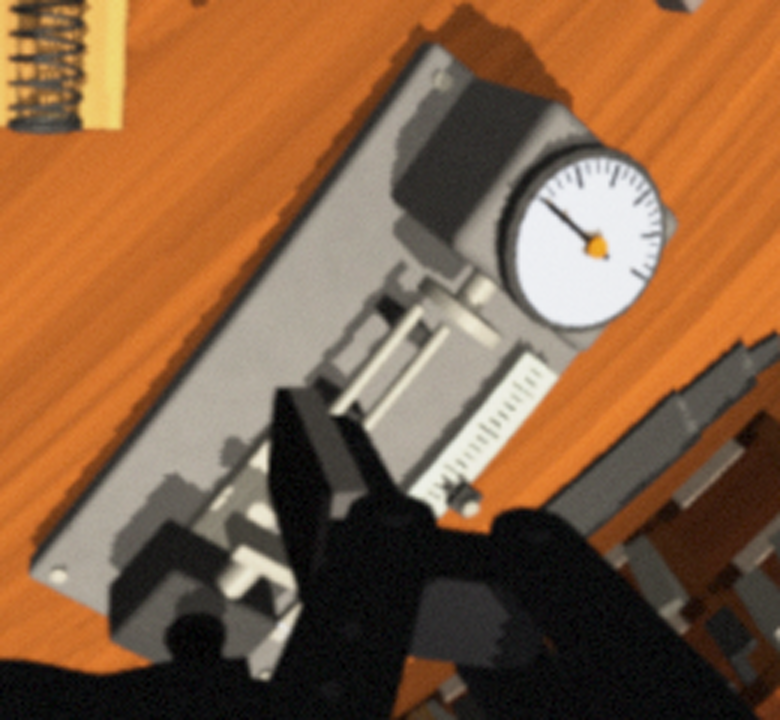

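View pics/w1a.png

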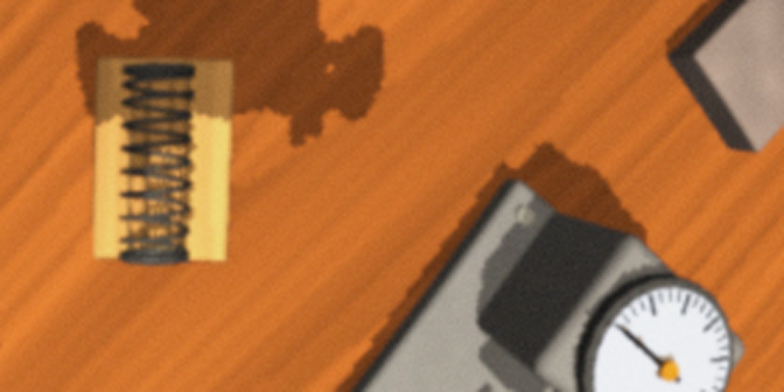

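```bash
python3 - <<'E'
from h import *
go([.4441,.061,.031],134)
E
```

```text
t 1.82 ee [0.4998 0.0322 0.2311] psi 135.1 shift cm [ 5.972 -1.893 20.018] turn [-0.   -0.03  1.1 ]
```

>>> jog_arm(targets=[3,-1,3,0,0,1.1,6,-1.9,8,0,0,1.1,6,-1.9,12,0,0,1.1,6,-1.9,16,0,0,1.1,6,-1.9,19,0,0,1.1,6,-1.9,20,0,0,1.1,6,-1.9,20,0,0,1.1])

```text
clock: 2.7
ee_pos: [0.4443, 0.0605, 0.0313]
eef_rot: [[-0.694, 0.72, -0.001], [0.72, 0.694, 0.0], [0.001, -0.0, -1.0]]
wrist_force: [0.2, 0.5, 0.7]
opening: 0.0596
```

```bash
python3 - <<'E'
from h import *
go([.4441,.061,.031],134)
save('w2',snapshot('wrist'),1.5)
E
```

```text
t 2.7 ee [0.4443 0.0605 0.0313] psi 133.96 shift cm [0.049 0.019 0.027] turn [-0.03 -0.03 -0.04]
```

View pics/w2.png

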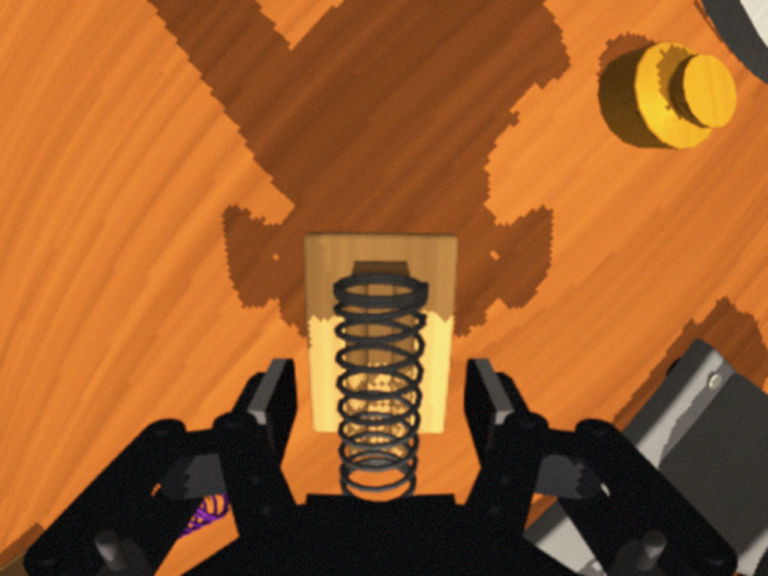

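The spring lies centred between the pads (columns 340–420, pads at 275 and 485), so I'll close.

>>> jog_arm(targets=[0,0,0,0,0,0,0,0,0,0,0,0,0,0,0,0,0,0,0,0,0,0,0,0], grip=0, grip_force=35)

```text
clock: 3.25
ee_pos: [0.4456, 0.0598, 0.0326]
eef_rot: [[-0.693, 0.721, 0.002], [0.721, 0.693, -0.0], [-0.001, 0.001, -1.0]]
wrist_force: [-2.2, -0.4, 6.6]
opening: 0.0269
```

```bash
python3 - <<'E'
from h import *
import pickle
im,c=pickle.load(open('w1.pkl','rb'))
S=lambda x,y:(220+x/3-.33,110+y/3-.33)
p1=cast('wrist',S(455,314),.066,c);print('plate',p1)
for a in [(421,308),(445,330),(340,410),(370,425)]: print(cast('wrist',S(*a),.054,c))
u=np.array([-.19,.982,0]);print('cradle',p1-.04*u)
go(p1-np.array([0,0,.066])-.14*u+[0,0,.22],101)
E
```

```text
plate [0.63113414 0.09768709 0.066     ]
[0.62527609 0.08917763 0.054     ]
[0.64074339 0.09077516 0.054     ]
[0.63599603 0.03631876 0.054     ]
[0.6514027  0.04094267 0.054     ]
cradle [0.63873414 0.05840709 0.066     ]
t 3.25 ee [0.4456 0.0598 0.0326] psi 133.89 shift cm [-21.906   8.405 -18.694] turn [ 0.09  0.06 32.89]
```

>>> jog_arm(targets=[0,0,-4,0,0,0,-1,0.5,-9,0,0,2,-4,2,-14,0,0,10,-9,4,-18,0,0,20,-15,6,-18.7,0,0,30,-20,8,-18.7,0,0,32.9,-21.9,8.4,-18.7,0,0,32.9,-21.9,8.4,-18.7,0,0,32.9,-21.9,8.4,-18.7,0,0,32.9])

```text
clock: 4.38
ee_pos: [0.6558, -0.039, 0.2178]
eef_rot: [[-0.191, 0.982, -0.002], [0.982, 0.191, 0.001], [0.001, -0.001, -1.0]]
wrist_force: [-0.3, 0.1, -0.5]
opening: 0.0271
```

```bash
python3 - <<'E'
from h import *
import pickle
c=get_calibration('wrist');im=snapshot('wrist');pickle.dump((im,c),open('w3.pkl','wb'));save('w3',im,1.5)
s=get_state();print(s['ee_pos'],s['dq'])
E
```

```text
[ 0.65574265 -0.03880283  0.21800332] [ 0.23300341 -0.46932788  0.14659435 -0.01854049 -0.19848585 -0.06425497]
```

View pics/w3.png

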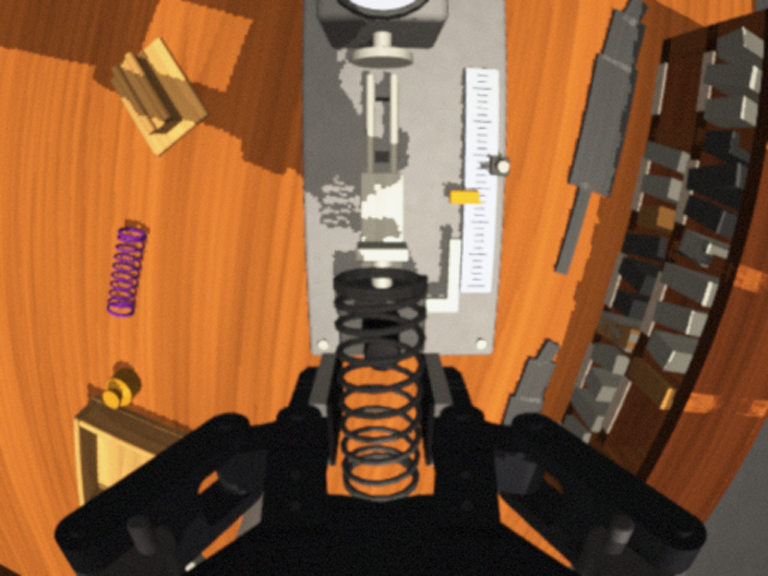

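```bash
python3 - <<'E'
from h import *
import pickle
im,c=pickle.load(open('w3.pkl','rb'))
save('w3a',im[0:240,195:350],3.3)
save('w3a',cv2.resize(im[0:180,195:350],None,fx=3.3,fy=3.3,interpolation=cv2.INTER_CUBIC))
E
```

```text
(no output)
```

View pics/w3a.png

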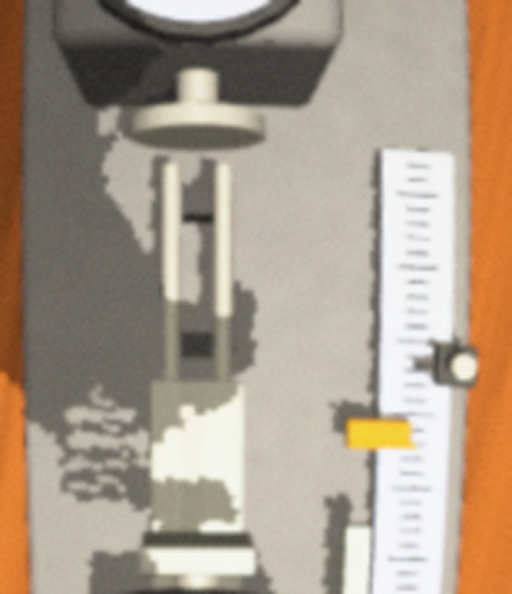

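```bash
python3 - <<'E'
from h import *
import pickle
im,c=pickle.load(open('w3.pkl','rb'))
S=lambda x,y:(195+x/3.3-.35,y/3.3-.35)
C=lambda x,y,z:cast('wrist',S(x,y),z,c)
L=[C(171,162,.051),C(223,162,.051),C(171,380,.051),C(223,380,.051)]
for l in L: print(np.round(l,4))
a=(L[0]+L[1])/2;b=(L[2]+L[3])/2;d=a-b;print('len',np.linalg.norm(d),'ang',np.degrees(np.arctan2(d[1],d[0])),'width',np.linalg.norm(L[0]-L[1]),np.linalg.norm(L[2]-L[3]))
u=d/np.linalg.norm(d);print('plate from rod ends',a+.006*u,b+.074*u)
print('plate',C(194,137,.066))
print('disc edges',C(120,127,.066),C(266,127,.066))
for t,z in [((143,558),.08),((255,558),.08)]: print('pad',C(*t,z))
print('pointer',C(411,433,.045),'mark',C(413,363,.045))
import sys
E1=C(24,520,.024);E2=C(24,60,.024);d=E2-E1;print('edgeL',np.degrees(np.arctan2(d[1],d[0])),E1,E2)
b0=C(380,150,.03);b1=C(373,590,.03);d=b0-b1;print('bar ang',np.degrees(np.arctan2(d[1],d[0])))
# disagreement with scene grip etc
E
```

```text
[0.6243 0.0908 0.051 ]
[0.6401 0.0939 0.051 ]
[0.6376 0.0223 0.051 ]
[0.6535 0.0255 0.051 ]
len 0.06971899364132186 ang 101.06856958123429 width 0.0160968569310173 0.016280607934628984
plate from rod ends [0.63102252 0.09820417 0.051     ] [0.63135254 0.09651716 0.051     ]
plate [0.63030057 0.09701178 0.066     ]
disc edges [0.60818261 0.09620278 0.066     ] [0.65051698 0.10447043 0.066     ]
pad [ 0.63970907 -0.029247    0.08      ]
pad [ 0.6720068  -0.02292337  0.08      ]
pointer [0.71733957 0.02133672 0.045     ] mark [0.71289085 0.0439489  0.045     ]
edgeL 100.44777971946277 [ 0.5953795  -0.03619479  0.024     ] [0.56574684 0.12450603 0.024     ]
bar ang 101.39588331313338
```

```bash
python3 - <<'E'
from h import *
import pickle
im,c=pickle.load(open('w3.pkl','rb'))
s=get_state();R=s['eef_rot']
for y,z in [(272,.250),(285,.2365),(300,.2225)]:
    q=cast('wrist',(381/1.5-.2,y/1.5-.2),z,c); print(R.T@(q-s['ee_pos']))
for y,z in [(492,.223),(478,.2365),(500,.2225)]:
    q=cast('wrist',(381/1.5-.2,y/1.5-.2),z,c); print(R.T@(q-s['ee_pos']))
go([.6391,.0568,.16],101.1);go([.6391,.0568,.05],101.1)
E
```

```text
[ 0.04495505  0.00104775 -0.03196421]
[ 0.03744447  0.00109545 -0.01846988]
[ 0.02815328  0.00114678 -0.00447689]
[-0.05512554  0.00126399 -0.00503946]
[-0.03534599  0.00119649 -0.01852457]
[-0.06034884  0.00127383 -0.00454339]
t 4.42 ee [ 0.6557 -0.0388  0.218 ] psi 101.03 shift cm [9.698 0.201 5.807] turn [-0.07 -0.04 -0.07]
t 4.42 ee [ 0.6557 -0.0388  0.218 ] psi 101.03 shift cm [ 9.69   0.214 16.807] turn [-0.07 -0.04 -0.07]
```

>>> jog_arm(targets=[4,0.1,2,0,0,0,8,0.1,4,0,0,0,9.7,0.12,7,0,0,0,9.7,0.12,11,0,0,0,9.7,0.12,14,0,0,0,9.7,0.12,14.5,0,0,0,9.7,0.12,14.5,0,0,0])

```text
clock: 5.3
ee_pos: [0.6399, 0.0563, 0.0747]
eef_rot: [[-0.191, 0.982, 0.002], [0.982, 0.191, 0.0], [-0.0, 0.002, -1.0]]
wrist_force: [-0.4, -1.1, -0.7]
opening: 0.0268
```

```bash
python3 - <<'E'
from h import *
go([.6391,.0568,.048],101.1)
save('w4',snapshot('wrist'),1.5)
save('d4',snapshot('side')[100:220,190:340],4)
E
```

```text
t 5.3 ee [0.6399 0.0563 0.0747] psi 101.02 shift cm [ 0.063 -0.078  2.672] turn [ 0.1   0.01 -0.08]
```

View pics/w4.png

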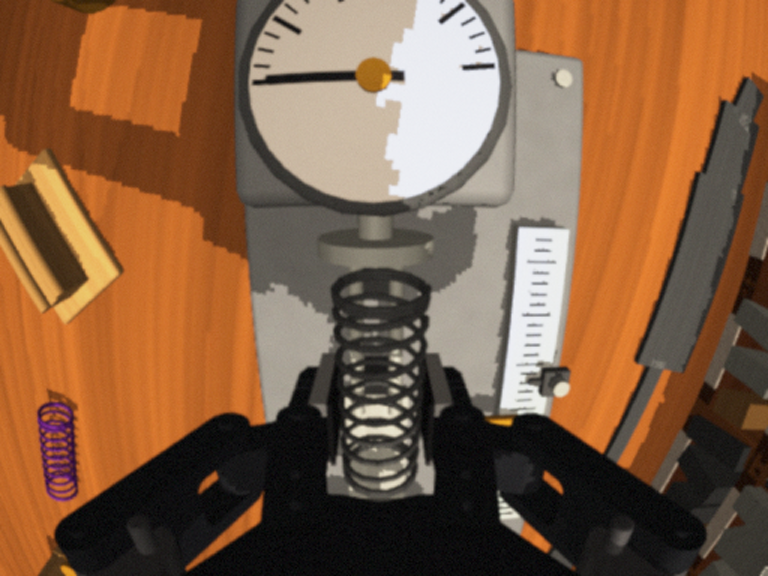

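View pics/d4.png

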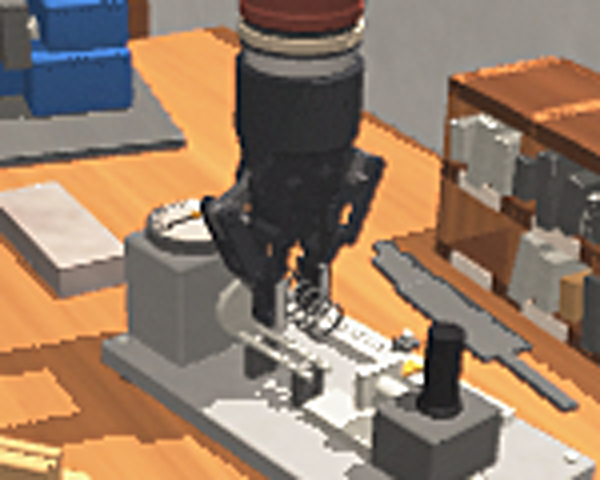

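>>> jog_arm(targets=[0,-0.13,0.5,0,0,0,0,-0.13,1.5,0,0,0,0,-0.13,2.2,0,0,0,0,-0.13,2.6,0,0,0,0,-0.13,2.6,0,0,0])

```text
clock: 6.02
ee_pos: [0.6408, 0.0556, 0.0507]
eef_rot: [[-0.191, 0.982, 0.005], [0.982, 0.191, -0.0], [-0.001, 0.005, -1.0]]
wrist_force: [-1.9, 0.7, 9.0]
opening: 0.027
```

>>> jog_arm(targets=[0,0,0,0,0,0,0,0,0,0,0,0,0,0,0,0,0,0], grip=50)

```text
clock: 6.4
ee_pos: [0.6377, 0.0555, 0.0466]
eef_rot: [[-0.191, 0.982, -0.001], [0.982, 0.191, -0.0], [0.0, -0.001, -1.0]]
wrist_force: [-0.5, -0.6, -0.6]
opening: 0.0428
```

```bash
python3 - <<'E'
from h import *
go([.6391,.0568,.048],101.1)
save('w5',snapshot('wrist'),1.5)
E
```

```text
t 6.4 ee [0.6377 0.0555 0.0466] psi 100.99 shift cm [ 0.096  0.164 -0.142] turn [-0.07 -0.01 -0.11]
```

View pics/w5.png

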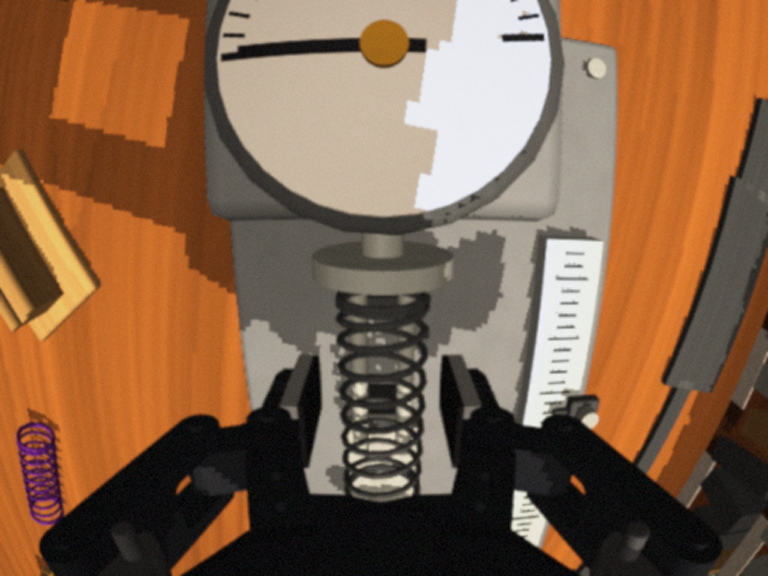

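```bash
python3 - <<'E'
from h import *
go([.6652,-.076,.16],101.1);go([.6652,-.076,.088],101.1)
E
```

```text
t 6.45 ee [0.6378 0.0556 0.0466] psi 100.99 shift cm [-13.436   0.172 -11.34 ] turn [-0.07 -0.01 -0.11]
t 6.45 ee [0.6378 0.0556 0.0466] psi 100.99 shift cm [-13.438   0.181  -4.14 ] turn [-0.07 -0.01 -0.11]
```

>>> jog_arm(targets=[0,0.13,-2,0,0,0,0,0.13,-6,0,0,0,0,0.13,-10,0,0,0,-4,0.13,-12,0,0,0,-9,0.13,-12,0,0,0,-13.4,0.16,-12,0,0,0,-13.4,0.16,-12,0,0,0,-13.4,0.16,-12,0,0,0], grip=60)

```text
clock: 7.45
ee_pos: [0.6656, -0.0754, 0.1682]
eef_rot: [[-0.19, 0.982, 0.001], [0.982, 0.19, 0.001], [0.0, 0.001, -1.0]]
wrist_force: [0.3, 0.9, 0.1]
opening: 0.0512
```

```bash
python3 - <<'E'
from h import *
go([.6652,-.076,.088],101.1)
import pickle
c=get_calibration('wrist');im=snapshot('wrist');pickle.dump((im,c),open('w6.pkl','wb'));save('w6',im,1.5)
save('d6',snapshot('side')[80:240,190:340],3.7)
E
```

```text
t 7.45 ee [ 0.6656 -0.0754  0.1682] psi 100.96 shift cm [-0.056 -0.055  8.016] turn [ 0.04 -0.02 -0.14]
```

View pics/w6.png

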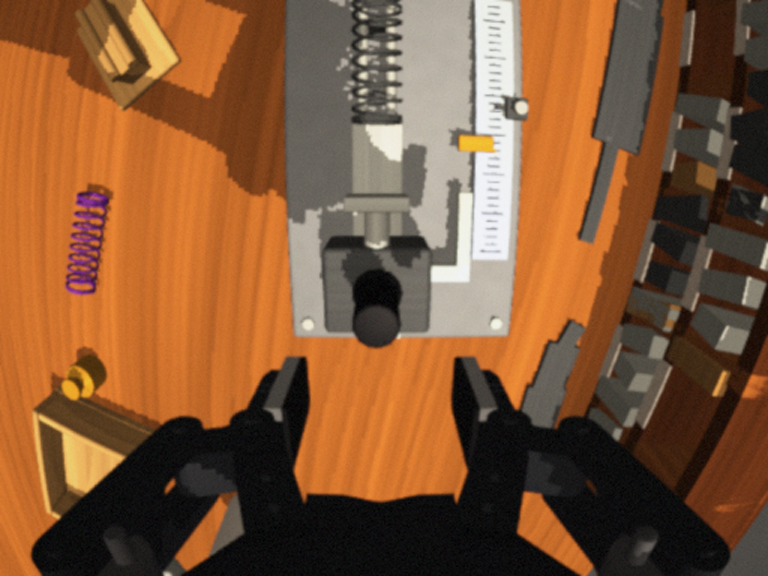

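View pics/d6.png

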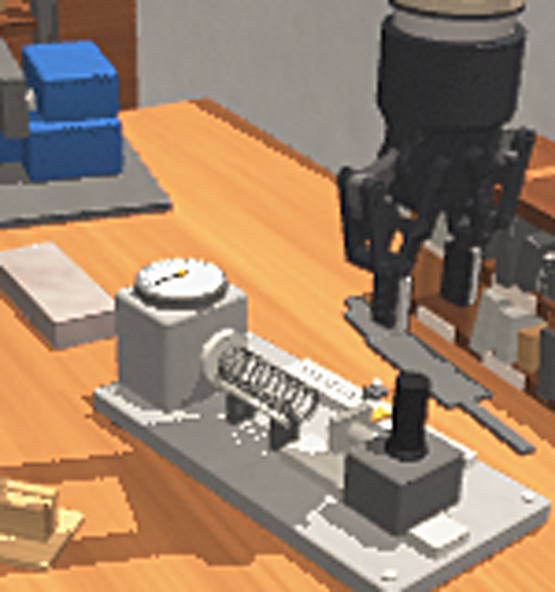

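```bash
python3 - <<'E'
from h import *
import pickle
im,c=pickle.load(open('w6.pkl','rb'))
g=cast('wrist',(376/1.5-.2,326/1.5-.2),.128,c);print(g)
go([g[0],g[1],.088],101.1)
E
```

```text
[ 0.66446537 -0.07433818  0.128     ]
t 7.55 ee [ 0.6653 -0.0744  0.1677] psi 101.06 shift cm [ 0.022 -0.086  7.97 ] turn [ 0.01 -0.02 -0.04]
```

>>> jog_arm(targets=[0,-0.1,4,0,0,0,0,-0.1,7,0,0,0,0,-0.1,7.9,0,0,0,0,-0.1,7.9,0,0,0])

```text
clock: 8.05
ee_pos: [0.6642, -0.0749, 0.088]
eef_rot: [[-0.192, 0.981, -0.001], [0.981, 0.192, 0.0], [0.0, -0.001, -1.0]]
wrist_force: [0.7, -0.2, 0.1]
opening: 0.0515
```

>>> jog_arm(targets=[0,0,0,0,0,0,0,0,0,0,0,0,0,0,0,0,0,0,0,0,0,0,0,0], grip=0, grip_force=60)

```text
clock: 8.55
ee_pos: [0.664, -0.0764, 0.0906]
eef_rot: [[-0.191, 0.982, -0.002], [0.982, 0.191, -0.001], [-0.001, -0.002, -1.0]]
wrist_force: [-4.7, 0.5, 6.1]
opening: 0.0207
```

```bash
python3 - <<'E'
from h import *
go([.6652,-.076,.088],101.1)
print(get_state()['wrist_force'])
save('d7',snapshot('side')[80:240,190:340],3.7);save('s7',snapshot('scene')[150:290,185:335],4)
E
```

```text
t 8.55 ee [ 0.664  -0.0764  0.0906] psi 101.01 shift cm [0.02  0.131 0.263] turn [-0.1   0.04 -0.09]
[-4.68073953  0.52368364  6.12465218]
```

View pics/d7.png

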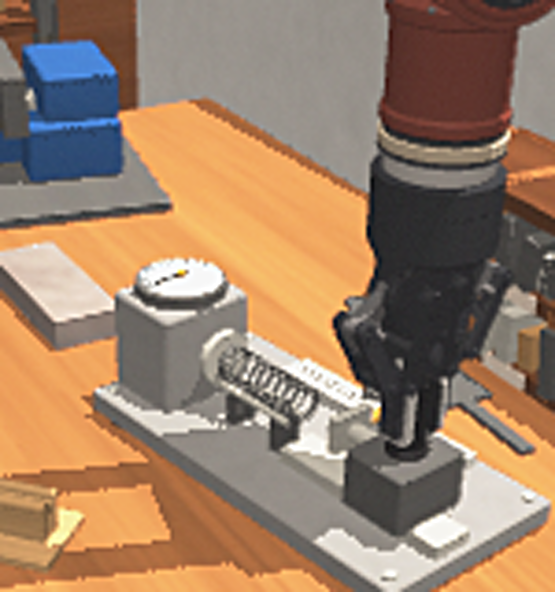

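View pics/s7.png

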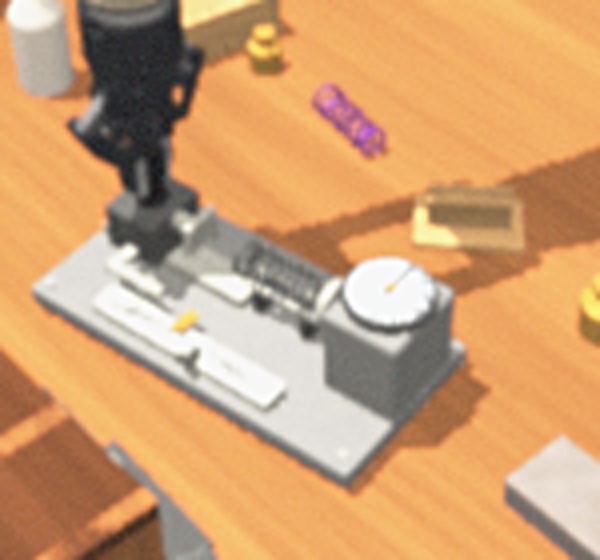

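```bash
cat >> h.py <<'E'
def needle(n,im=None,tag=None,z=.114):
    if im is None: im=snapshot(n)
    c=get_calibration(n)
    # white dial blob near expected centre
    p=project(n,[.6205,.148,z],c); x,y=map(int,p)
    g=im.astype(float).min(2)
    # hub orange
    sub=im[y-12:y+13,x-14:x+15].astype(float); sat=sub[...,0]-sub[...,2]
    yy,xx=np.mgrid[y-12:y+13,x-14:x+15]
    w=np.clip(sat-60,0,None)*(np.hypot(xx-x,yy-y)<7)
    hub=np.array([(w*xx).sum(),(w*yy).sum()])/w.sum()
    C=cast(n,hub,z,c)
    th=np.radians(np.arange(0,360,1.)); rr=np.linspace(.008,.015,8)
    prof=[]
    for t in th:
        a=np.radians(191)-t
        pts=np.array([project(n,C+[r*np.cos(a),r*np.sin(a),0],c) for r in rr],np.float32)
        v=cv2.remap(g.astype(np.float32),pts[:,:1].copy(),pts[:,1:].copy(),cv2.INTER_LINEAR);prof.append(v.mean())
    prof=np.array(prof); k=prof.argmin(); idx=np.arange(k-25,k+26)%360
    d=np.clip(np.percentile(prof,60)-prof[idx],0,None)**2; off=(d*np.arange(-25,26)).sum()/d.sum()
    if tag: save(tag,im[y-20:y+21,x-26:x+27],8)
    return (k+off+180)%360-180, C[:2], prof.min(),np.median(prof)
E
python3 - <<'E'
from h import *
for n in ['scene','side']: 
    a=needle(n,None,'n_'+n); print(n,a, a[0]*np.pi/180/.15)
E
```

```text
scene (np.float64(1.8468938222388829), array([0.62026318, 0.15001294]), np.float32(230.46167), np.float32(247.00146)) 0.2148958542187425
side (np.float64(-175.68503935488081), array([0.63320841, 0.17432655]), np.float32(89.67493), np.float32(95.97504)) -20.441882554923232
```

View pics/n_scene.png

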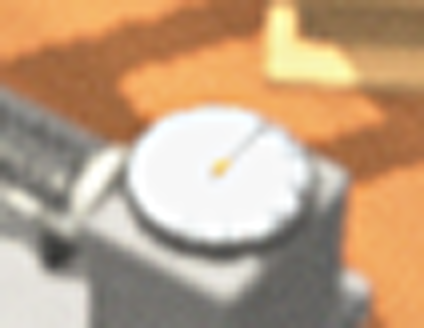

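View pics/n_side.png

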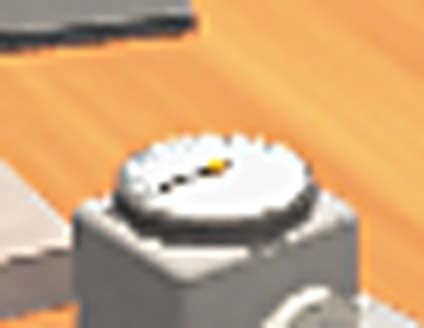

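```bash
sed -i 's/<7)/<4)/' h.py; python3 - <<'E'
from h import *
for n in ['scene','side']: 
    a=needle(n); print(n,a, a[0]*np.pi/180/.15)
print(get_state()['clock'])
E
```

```text
scene (np.float64(1.7248640466362986), array([0.62024696, 0.15007069]), np.float32(229.3153), np.float32(247.00037)) 0.2006970450871762
side (np.float64(-13.053621641753239), array([0.62192875, 0.14905181]), np.float32(168.53223), np.float32(247.94543)) -1.5188578463878781
8.85
```

>>> jog_arm(targets=[0.4,0,0,0,0,0,1,0,0,0,0,0,1.7,0,0,0,0,0,2.4,0,0,0,0,0,3.1,0,0,0,0,0,3.6,0,0,0,0,0,4,0,0,0,0,0,4.2,0,0,0,0,0,4.2,0,0,0,0,0])

```text
clock: 9.98
ee_pos: [0.656, -0.0354, 0.0906]
eef_rot: [[-0.191, 0.982, -0.001], [0.982, 0.191, -0.001], [-0.001, -0.002, -1.0]]
wrist_force: [-5.3, -1.2, 5.3]
opening: 0.0205
```

```bash
cat >> h.py <<'E'
def st(read=True):
    s=get_state();R=s['eef_rot'];f=R.T@s['wrist_force']
    P=np.array([.6312,.0975]);u=np.array([-.191,.9816])
    print('t',round(s['clock'],2),'s=%.2f mm'%(1000*u@(s['ee_pos'][:2]-P)),'f tool',np.round(f,2),'lat %.2f'%(1000*np.array([.9816,.191])@(s['ee_pos'][:2]-P)))
    if read:
        a=needle('scene'); print('dial N %.2f'%(a[0]*np.pi/180/.15), 'contrast',a[2:])
E
python3 - <<'E'
from h import *
st()
save('d8',snapshot('side')[80:240,190:340],3.7)
E
```

```text
t 9.97 s=-135.15 mm f tool [-0.19 -5.48 -5.26] lat -1.03
dial N 0.21 contrast (np.float32(229.85852), np.float32(247.02496))
```

View pics/d8.png

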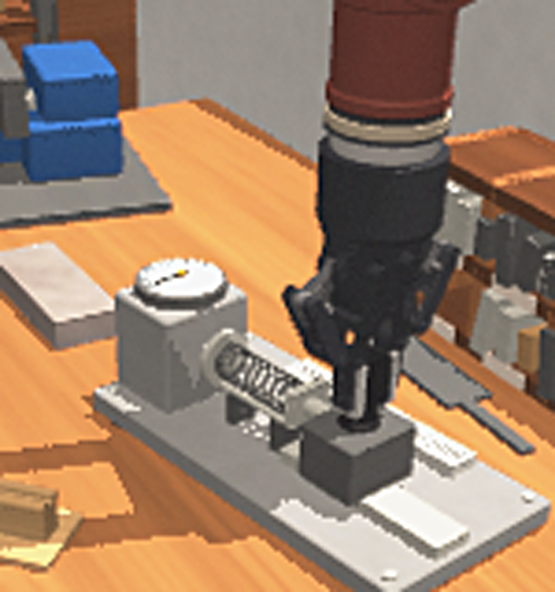

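>>> jog_arm(targets=[0.15,0,0,0,0,0,0.3,0,0,0,0,0,0.45,0,0,0,0,0,0.6,0,0,0,0,0,0.6,0,0,0,0,0])

```text
clock: 10.7
ee_pos: [0.6551, -0.0309, 0.0906]
eef_rot: [[-0.191, 0.982, -0.001], [0.982, 0.191, -0.004], [-0.004, -0.001, -1.0]]
wrist_force: [-4.5, -5.3, 5.3]
opening: 0.0207
```

```bash
python3 -c "
from h import *
st()"
```

```text
t 10.7 s=-130.64 mm f tool [-4.33 -5.46 -5.32] lat -1.05
dial N 4.75 contrast (np.float32(233.13525), np.float32(246.9878))
```

>>> jog_arm(targets=[0.1,0,0,0,0,0,0.2,0,0,0,0,0,0.3,0,0,0,0,0,0.4,0,0,0,0,0,0.4,0,0,0,0,0])

```text
clock: 11.38
ee_pos: [0.6547, -0.0286, 0.0907]
eef_rot: [[-0.191, 0.982, 0.0], [0.982, 0.191, -0.006], [-0.006, -0.001, -1.0]]
wrist_force: [-2.2, -8.1, 4.0]
opening: 0.0207
```

```bash
python3 -c "
from h import *
st()"
```

```text
t 11.38 s=-128.30 mm f tool [-7.56 -3.76 -3.96] lat -1.02
dial N 8.09 contrast (np.float32(221.75928), np.float32(247.0))
```

>>> jog_arm(targets=[0.1,0,0,0,0,0,0.2,0,0,0,0,0,0.3,0,0,0,0,0,0.4,0,0,0,0,0,0.5,0,0,0,0,0,0.6,0,0,0,0,0,0.6,0,0,0,0,0])

```text
clock: 12.3
ee_pos: [0.654, -0.025, 0.0907]
eef_rot: [[-0.191, 0.982, 0.001], [0.982, 0.191, -0.01], [-0.01, -0.001, -1.0]]
wrist_force: [-2.5, -13.4, 3.4]
opening: 0.0204
```

```bash
python3 - <<'E'
from h import *
st()
save('n9',snapshot('scene')[180:270,200:310],7)
E
```

```text
t 12.3 s=-124.58 mm f tool [-12.74  -5.07  -3.29] lat -0.98
dial N 12.14 contrast (np.float32(233.31042), np.float32(247.0))
```

View pics/n9.png

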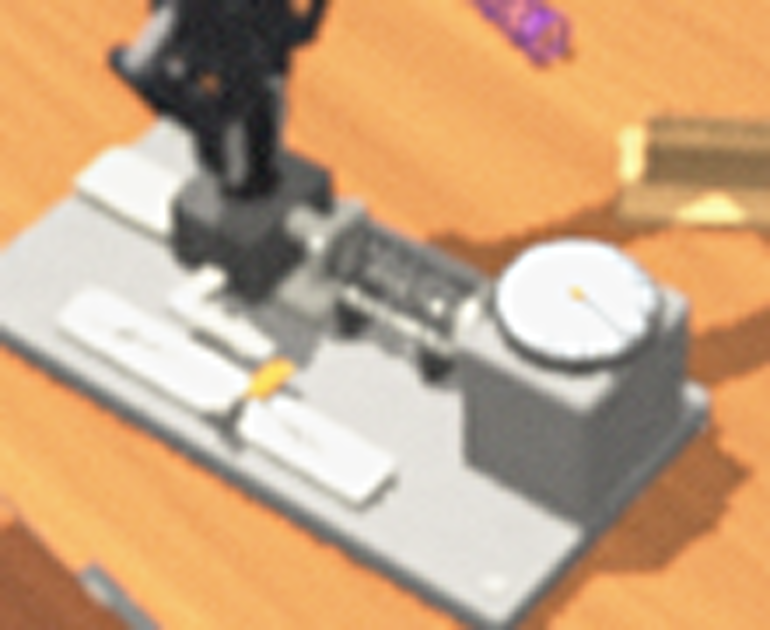

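```bash
cat >> h.py <<'E'
def needle2(n,im,a0,z=.114,C0=(.6205,.149)):
    """line fit of needle; a0 approx reading in deg"""
    c=get_calibration(n); g=cv2.cvtColor(im,cv2.COLOR_RGB2GRAY).astype(np.float32)
    C=np.array([*C0,z]); d=np.array([np.cos(np.radians(191-a0)),np.sin(np.radians(191-a0)),0]); e=np.array([-d[1],d[0],0])
    R=[];L=[];W=[]
    ll=np.linspace(-.006,.006,49)
    for r in np.linspace(.005,.018,27):
        pts=np.array([project(n,C+r*d+l*e,c) for l in ll],np.float32)
        v=cv2.remap(g,pts[:,:1].copy(),pts[:,1:].copy(),cv2.INTER_CUBIC).ravel()
        w=np.clip(np.median(v)-v-4,0,None); w*=np.exp(-((ll-ll[w.argmax()])/.002)**2)
        if w.sum()<5: continue
        R.append(r);L.append((w*ll).sum()/w.sum());W.append(w.max())
    k=np.polyfit(R,L,1,w=np.sqrt(W)); res=np.std(np.polyval(k,R)-L)
    return (a0-np.degrees(np.arctan(k[0])))*np.pi/180/.15, k[1]*1000, res*1000, len(R)
E
python3 - <<'E'
from h import *
A=snapshot('scene');B=snapshot('side');np.save('pics/sA.npy',A);np.save('pics/dA.npy',B)
for a0 in (-5,0,5):
    print('zero',needle2('scene',np.load('pics/scene0.npy'),a0),needle2('side',np.load('pics/side0.npy'),a0))
for a0 in (100,106,112):
    print('12?',needle2('scene',A,a0),needle2('side',B,a0))
x,y=map(int,project('side',[.6205,.148,.114]));save('nB',B[y-20:y+21,x-26:x+27],10)
x,y=map(int,project('scene',[.6205,.148,.114]));save('nA',A[y-20:y+21,x-26:x+27],10)
E
```

```text
zero (np.float64(-0.01906708874616327), np.float64(-1.5599094689299668), np.float64(0.08190076168849478), 27) (np.float64(0.4200282373003341), np.float64(2.8948485314174466), np.float64(0.657561135901443), 27)
zero (np.float64(-0.028834799837783153), np.float64(-1.5682684116667271), np.float64(0.07458614517157634), 27) (np.float64(0.37218557262290386), np.float64(2.7933193517125563), np.float64(0.5726624730579986), 27)
zero (np.float64(-0.03459725963144675), np.float64(-1.6059289611655598), np.float64(0.0731659037078624), 27) (np.float64(0.26118867793947637), np.float64(2.589293198533389), np.float64(0.43048471391997806), 27)
12? (np.float64(12.056217420427156), np.float64(-0.14614219323459676), np.float64(0.11284998130267565), 27) (np.float64(12.106299173347962), np.float64(0.09866090487291407), np.float64(0.3017820171395101), 27)
12? (np.float64(12.042095695642894), np.float64(-0.18819354395765905), np.float64(0.12217234719191522), 27) (np.float64(12.141238361016997), np.float64(0.17921886322654862), np.float64(0.3191096506461106), 27)
12? (np.float64(12.010875544569693), np.float64(-0.2729649424081448), np.float64(0.15050344465853213), 27) (np.float64(12.09710962154144), np.float64(0.11367859820138822), np.float64(0.32784448745384254), 27)
```

View pics/nA.png

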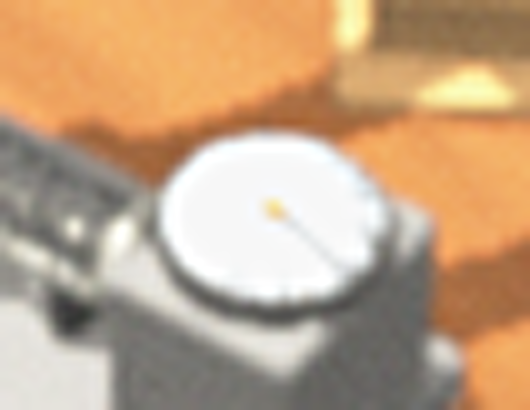

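View pics/nB.png

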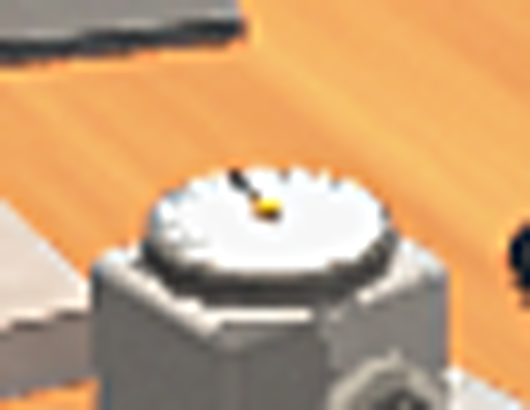

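>>> jog_arm(targets=[0.08,0,0,0,0,0,0.16,0,0,0,0,0,0.24,0,0,0,0,0,0.3,0,0,0,0,0,0.36,0,0,0,0,0,0.4,0,0,0,0,0,0.43,0,0,0,0,0,0.43,0,0,0,0,0])

```text
clock: 13.5
ee_pos: [0.6535, -0.0225, 0.0907]
eef_rot: [[-0.191, 0.982, 0.002], [0.981, 0.191, -0.013], [-0.013, -0.001, -1.0]]
wrist_force: [-2.0, -17.2, 2.3]
opening: 0.0205
```

```bash
python3 - <<'E'
from h import *
st(False)
A=snapshot('scene');B=snapshot('side');np.save('pics/sB.npy',A)
for a0 in (131,137,143): print(needle2('scene',A,a0),needle2('side',B,a0))
st(False)
x,y=map(int,project('scene',[.6205,.148,.114]));save('nA2',A[y-20:y+21,x-26:x+27],10)
E
```

```text
t 13.5 s=-122.05 mm f tool [-16.58  -5.22  -2.13] lat -1.01
(np.float64(15.418637107467024), np.float64(0.14794471491062147), np.float64(0.4522015777577504), 27) (np.float64(15.150824464782646), np.float64(-2.151612131484836), np.float64(0.08165696032179791), 27)
(np.float64(15.369337166195152), np.float64(0.019192870139556388), np.float64(0.4602731829352263), 27) (np.float64(15.146282481509456), np.float64(-2.149387300741005), np.float64(0.0636635328740624), 27)
(np.float64(15.383775912815132), np.float64(0.009580293047971462), np.float64(0.4514299635371726), 27) (np.float64(15.173674149989166), np.float64(-2.121106095781376), np.float64(0.07308436133189203), 27)
t 13.6 s=-122.08 mm f tool [-17.09  -5.24  -2.43] lat -0.98
```

View pics/nA2.png

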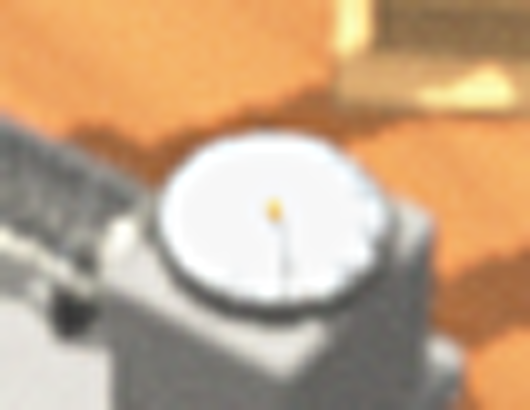

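>>> jog_arm(targets=[0.03,0,0,0,0,0,0.06,0,0,0,0,0,0.06,0,0,0,0,0])

```text
clock: 13.98
ee_pos: [0.6535, -0.0222, 0.0907]
eef_rot: [[-0.191, 0.982, 0.002], [0.981, 0.191, -0.013], [-0.013, -0.001, -1.0]]
wrist_force: [-2.4, -18.8, 0.9]
opening: 0.0206
```

```bash
python3 - <<'E'
from h import *
st(False)
n=3
A=np.mean([snapshot('scene').astype(float) for _ in range(n)],0).astype(np.uint8)
st(False)
B=np.mean([snapshot('side').astype(float) for _ in range(n)],0).astype(np.uint8)
np.save('pics/sC.npy',A);np.save('pics/dC.npy',B)
for a0 in (133,137,141): print(needle2('scene',A,a0),needle2('side',B,a0))
st(False)
x,y=map(int,project('scene',[.6205,.148,.114]))
S=cv2.resize(A[y-20:y+21,x-26:x+27],None,fx=14,fy=14,interpolation=cv2.INTER_CUBIC)
h=project('scene',[.6205,.149,.114])
for N,col in [(14,(255,0,0)),(16,(0,160,0)),(18,(0,0,255))]:
    a=np.radians(191)-.15*N
    for r in(.019,.024):
        q=project('scene',np.array([.6205,.149,.114])+r*np.array([np.cos(a),np.sin(a),0]))
        cv2.circle(S,tuple(int(v) for v in (q-[x-26,y-20]+.5)*14),2,col,-1)
save('nA3',S)
x,y=map(int,project('side',[.6205,.148,.114]));save('nB3',B[y-20:y+21,x-26:x+27],12)
E
```

```text
t 13.97 s=-121.73 mm f tool [-17.96  -5.91  -0.68] lat -0.99
t 14.12 s=-121.73 mm f tool [-16.94  -6.46  -2.3 ] lat -0.98
(np.float64(15.491606117148295), np.float64(-0.49014404797107175), np.float64(0.13799785513648466), 27) (np.float64(16.74118423037063), np.float64(-0.7382570125786317), np.float64(0.3233214547733372), 27)
(np.float64(15.523783126853683), np.float64(-0.43917481833044975), np.float64(0.14329670408574036), 27) (np.float64(16.734160139051873), np.float64(-0.7821019449835072), np.float64(0.31096219041447265), 27)
(np.float64(15.498205280490154), np.float64(-0.5026416554334613), np.float64(0.1342036511112038), 27) (np.float64(16.77351948453877), np.float64(-0.6934359185729636), np.float64(0.30081960279043846), 27)
t 14.28 s=-121.70 mm f tool [-18.04  -4.49  -1.62] lat -0.99
```

View pics/nA3.png

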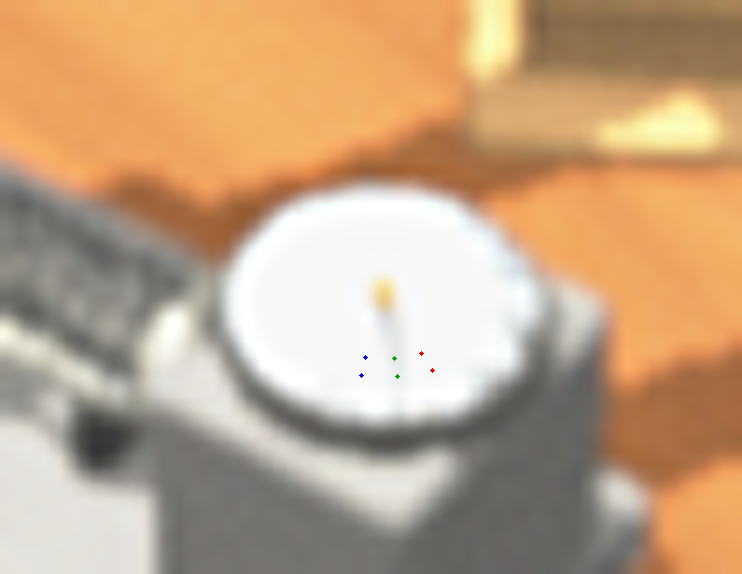

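View pics/nB3.png

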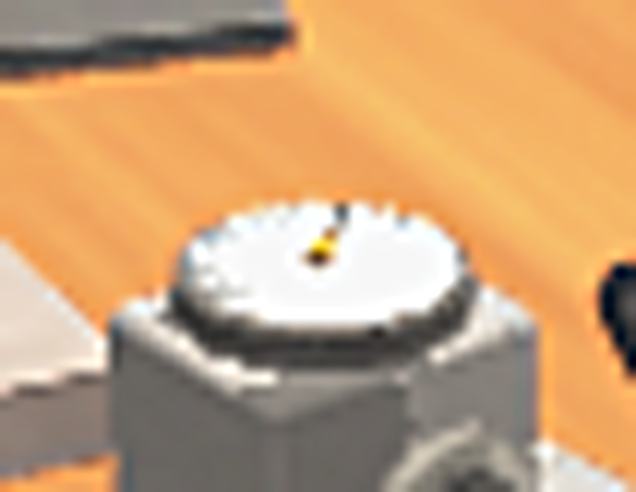

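The scene line fit gives about 15.5 N, the side view about 16.7 N, and the travel estimate 16.0 N. I'll take that as 16 N and hold.

>>> jog_arm(targets=[0,0,0,0,0,0,0,0,0,0,0,0,0,0,0,0,0,0,0,0,0,0,0,0,0,0,0,0,0,0,0,0,0,0,0,0,0,0,0,0,0,0,0,0,0,0,0,0,0,0,0,0,0,0,0,0,0,0,0,0])

```text
clock: 15.52
ee_pos: [0.6535, -0.0222, 0.0907]
eef_rot: [[-0.191, 0.982, 0.002], [0.981, 0.191, -0.013], [-0.013, -0.001, -1.0]]
wrist_force: [-2.5, -18.6, 1.2]
opening: 0.0209
```

```bash
python3 - <<'E'
from h import *
st(False)
A=snapshot('scene');st(False);B=snapshot('side');st(False)
print(needle2('scene',A,137),needle2('side',B,137))
A=cv2.resize(A[195:255,205:260],None,fx=10,fy=10,interpolation=cv2.INTER_CUBIC);save('m1',A)
E
```

```text
t 15.53 s=-121.73 mm f tool [-17.84  -5.97  -0.93] lat -1.00
t 15.57 s=-121.71 mm f tool [-17.29  -5.47  -2.45] lat -0.98
t 15.62 s=-121.70 mm f tool [-17.46  -6.32  -1.64] lat -0.99
(np.float64(15.521076893958979), np.float64(-0.4072395304579525), np.float64(0.15446546152048612), 27) (np.float64(16.729500080698717), np.float64(-0.7916104321006872), np.float64(0.3107674584124175), 27)
```

View pics/m1.png

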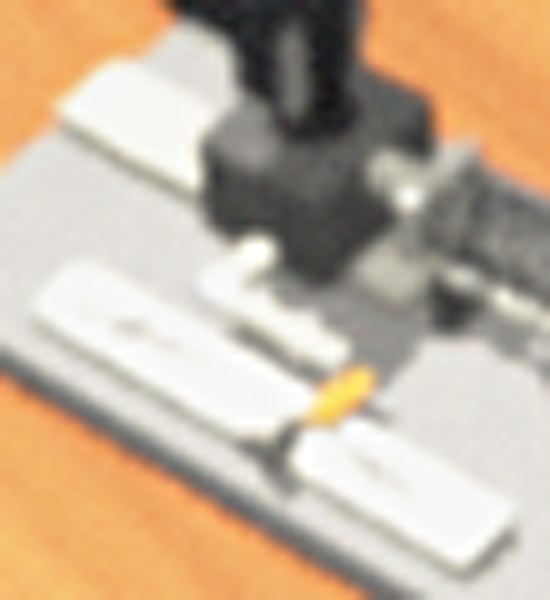

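>>> jog_arm(targets=[-0.05,0,0,0,0,0,-0.15,0,0,0,0,0,-0.25,0,0,0,0,0,-0.35,0,0,0,0,0,-0.45,0,0,0,0,0,-0.55,0,0,0,0,0,-0.65,0,0,0,0,0,-0.75,0,0,0,0,0,-0.85,0,0,0,0,0,-0.95,0,0,0,0,0,-1.05,0,0,0,0,0,-1.15,0,0,0,0,0,-1.25,0,0,0,0,0,-1.35,0,0,0,0,0,-1.45,0,0,0,0,0,-1.55,0,0,0,0,0,-1.65,0,0,0,0,0,-1.8,0,0,0,0,0,-2,0,0,0,0,0,-2.2,0,0,0,0,0])

```text
clock: 18.12
ee_pos: [0.6561, -0.0362, 0.0906]
eef_rot: [[-0.191, 0.982, -0.002], [0.982, 0.191, -0.001], [-0.0, -0.002, -1.0]]
wrist_force: [-4.4, 0.7, 5.5]
opening: 0.0204
```

```bash
python3 - <<'E'
from h import *
st(False)
A=snapshot('scene');print(needle2('scene',A,0))
E
```

```text
t 18.12 s=-136.00 mm f tool [ 1.55 -4.14 -5.47] lat -1.05
(np.float64(0.22935889666438156), np.float64(-1.55878940983308), np.float64(0.10173375391156951), 27)
```

>>> jog_arm(targets=[-0.4,0,0,0,0,0,-0.9,0,0,0,0,0,-1.5,0,0,0,0,0,-2.1,0,0,0,0,0,-2.6,0,0,0,0,0,-2.9,0,0,0,0,0,-3,0,0,0,0,0,-3,0,0,0,0,0])

```text
clock: 19.18
ee_pos: [0.6619, -0.066, 0.0906]
eef_rot: [[-0.191, 0.982, -0.001], [0.982, 0.191, -0.001], [-0.001, -0.002, -1.0]]
wrist_force: [-5.0, -0.4, 3.7]
opening: 0.0206
```

>>> jog_arm(targets=[0,0,0,0,0,0,0,0,0,0,0,0,0,0,0,0,0,0,0,0,0,0,0,0], grip=60)

```text
clock: 19.68
ee_pos: [0.6625, -0.065, 0.0883]
eef_rot: [[-0.191, 0.982, 0.0], [0.982, 0.191, 0.0], [-0.0, 0.0, -1.0]]
wrist_force: [0.3, -0.4, -0.0]
opening: 0.0511
```

```bash
python3 - <<'E'
from h import *
st(False)
go([.6391,.0568,.17],101.1)
E
```

```text
t 19.68 s=-165.53 mm f tool [-0.47  0.23  0.02] lat -0.29
t 19.68 ee [ 0.6625 -0.065   0.0883] psi 101.0 shift cm [12.407  0.026 -8.172] turn [ 0.01  0.   -0.1 ]
```

```bash
python3 - <<'E'
from h import *
import pickle
im,c=pickle.load(open('w3.pkl','rb'))
for t in [(665,70),(700,20),(580,400),(560,330)]: print(cast('wrist',(t[0]/1.5,t[1]/1.5),0.0,c))
go([.735,-.028,.16],101);go([.735,-.028,.085],101)
E
```

```text
[0.87979515 0.18249143 0.        ]
[ 9.15860181e-01  2.53839984e-01 -5.55111512e-17]
[ 0.88583897 -0.1508413   0.        ]
[ 0.83521638 -0.08112444  0.        ]
t 19.68 ee [ 0.6625 -0.065   0.0883] psi 101.0 shift cm [ 2.253  7.822 -7.17 ] turn [ 0.01  0.   -0.  ]
t 19.68 ee [ 0.6625 -0.065   0.0883] psi 101.0 shift cm [2.253 7.82  0.33 ] turn [ 0.01  0.   -0.  ]
```

Clear of the rack (its foot is beyond x≈0.85). I'll go up, across and down.

>>> jog_arm(targets=[0,0,-3,0,0,0,0,0,-6.5,0,0,0,1,3,-7.2,0,0,0,2.2,7,-6,0,0,0,2.2,7.8,-3,0,0,0,2.2,7.8,0.2,0,0,0,2.2,7.8,0.2,0,0,0,2.2,7.8,0.2,0,0,0])

```text
clock: 20.68
ee_pos: [0.7353, -0.0288, 0.0872]
eef_rot: [[-0.191, 0.982, 0.001], [0.982, 0.191, -0.0], [-0.0, 0.001, -1.0]]
wrist_force: [0.1, 0.2, 0.5]
opening: 0.0514
```

```bash
python3 - <<'E'
from h import *
import pickle
c=get_calibration('wrist');im=snapshot('wrist');pickle.dump((im,c),open('w10.pkl','wb'));save('w10',im,1.5)
save('w10z',im[70:150,200:290],8)
E
```

```text
(no output)
```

View pics/w10.png

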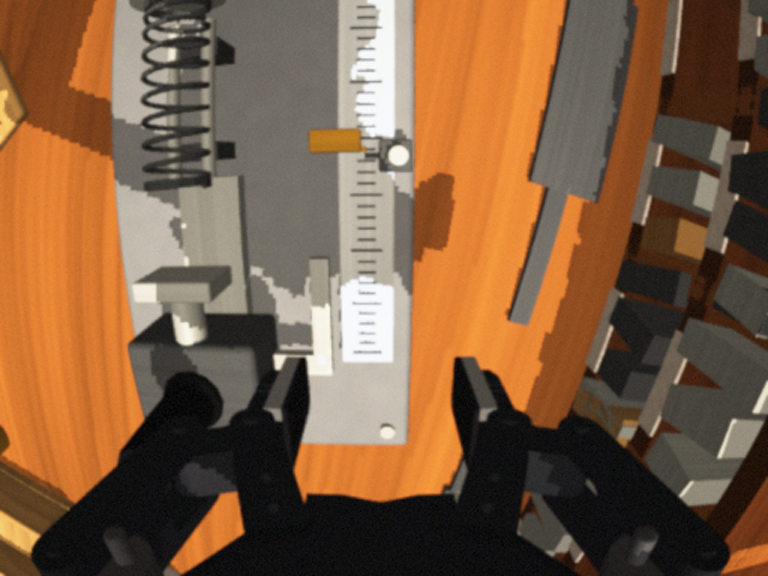

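View pics/w10z.png

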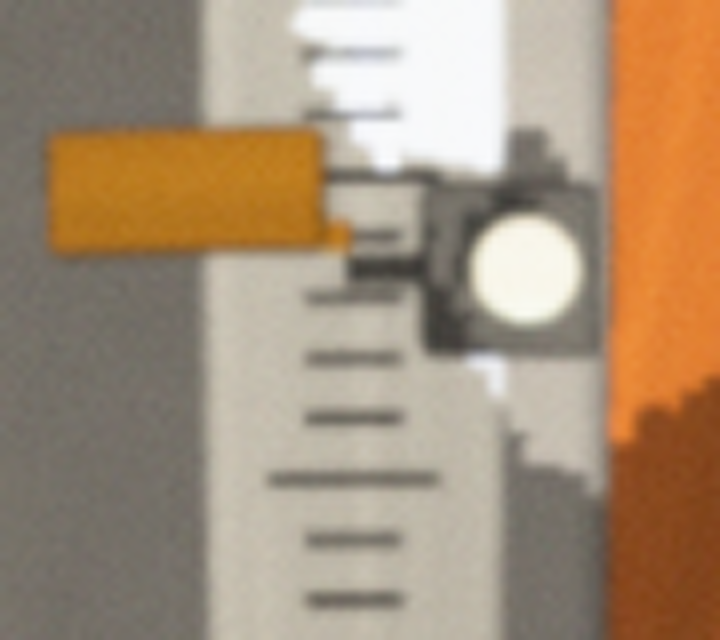

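The pointer tip (crop row 235) lies beyond the mark tip (row 268) toward +y. That is about 2.5 mm past with the camera straight above, so the spring has sagged and goes into the pan. Now to pick it up.

```bash
python3 - <<'E'
from h import *
import pickle
im,c=pickle.load(open('w10.pkl','rb'))
a=cast('wrist',(200+340/8,70+235/8),.045,c);b=cast('wrist',(200+355/8,70+268/8),.045,c);u=np.array([-.191,.9816,0]);print('past by mm',1000*u@(a-b))
go([.6376,.0595,.16],101.05);go([.6376,.0595,.0475],101.05)
E
```

```text
past by mm 2.5881991283534704
t 20.73 ee [ 0.736  -0.0289  0.0883] psi 100.99 shift cm [10.548 -7.957 -7.199] turn [ 0.17  0.06 -0.06]
t 20.73 ee [ 0.736  -0.0289  0.0883] psi 100.99 shift cm [10.559 -7.99   4.051] turn [ 0.17  0.06 -0.06]
```

>>> jog_arm(targets=[0,0,-4,0,0,0,2,-1,-7,0,0,0,5,-4,-7,0,0,0,9,-7,-7,0,0,0,10.6,-8,-5,0,0,0,10.6,-8,-1,0,0,0,10.6,-8,1.5,0,0,0,10.6,-8,1.5,0,0,0], grip=50)

```text
clock: 21.72
ee_pos: [0.635, 0.0601, 0.0709]
eef_rot: [[-0.191, 0.982, -0.002], [0.982, 0.191, 0.0], [0.0, -0.002, -1.0]]
wrist_force: [-0.7, -0.5, -0.1]
opening: 0.0427
```

```bash
python3 - <<'E'
from h import *
go([.6376,.0595,.0475],101.05)
save('w11',snapshot('wrist'),1.5)
E
```

```text
t 21.73 ee [0.635  0.0601 0.0709] psi 100.99 shift cm [-0.111  0.247  2.335] turn [-0.12 -0.02 -0.06]
```

View pics/w11.png

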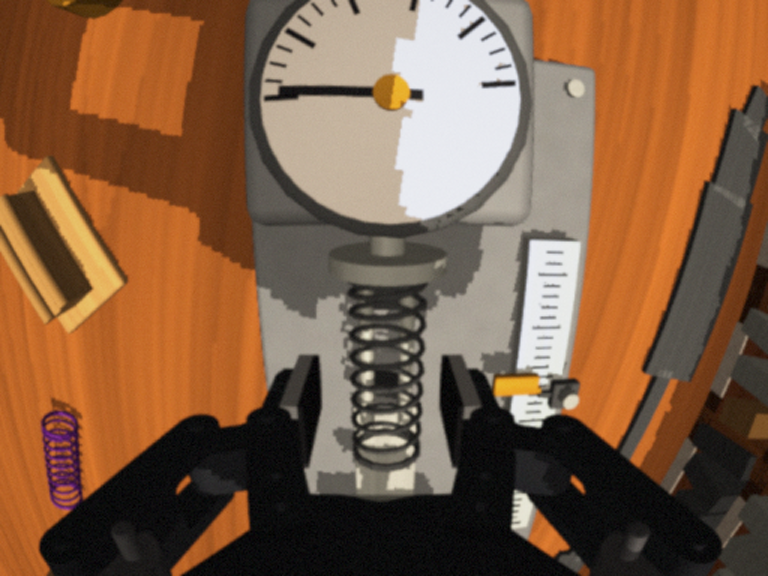

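>>> jog_arm(targets=[0,0.23,0.8,0,0,0,0,0.23,1.8,0,0,0,0,0.23,2.35,0,0,0,0,0.23,2.35,0,0,0])

```text
clock: 22.28
ee_pos: [0.6376, 0.0606, 0.0469]
eef_rot: [[-0.191, 0.982, -0.002], [0.982, 0.191, 0.0], [0.0, -0.002, -1.0]]
wrist_force: [0.1, 0.0, -0.6]
opening: 0.0425
```

>>> jog_arm(targets=[0,0,0,0,0,0,0,0,0,0,0,0,0,0,0,0,0,0,0,0,0,0,0,0], grip=0, grip_force=35)

```text
clock: 22.78
ee_pos: [0.6383, 0.0605, 0.0481]
eef_rot: [[-0.191, 0.982, -0.0], [0.982, 0.191, -0.0], [-0.0, -0.0, -1.0]]
wrist_force: [-1.5, 0.1, 1.3]
opening: 0.027
```

>>> jog_arm(targets=[0,0,-2,0,0,0,0,0,-6,0,0,0,0,0,-10,0,0,0,0,0,-10,0,0,0])

```text
clock: 23.28
ee_pos: [0.6427, 0.0608, 0.1546]
eef_rot: [[-0.191, 0.982, 0.012], [0.982, 0.191, 0.0], [-0.002, 0.012, -1.0]]
wrist_force: [0.4, 0.5, -0.6]
opening: 0.0268
```

```bash
python3 - <<'E'
from h import *
save('w12',snapshot('wrist'),1.5)
go([.458,.338,.15],135)
# pan centre via contours
im=snapshot('scene');save('s12',im,1.5)
p=project('scene',[.458,.338,.036]);print(p)
E
```

```text
t 23.32 ee [0.6407 0.0607 0.1516] psi 101.0 shift cm [ 30.701 -12.644   0.037] turn [  0.37   0.18 -34.  ]
[367.83384204 248.01797389]
```

View pics/w12.png

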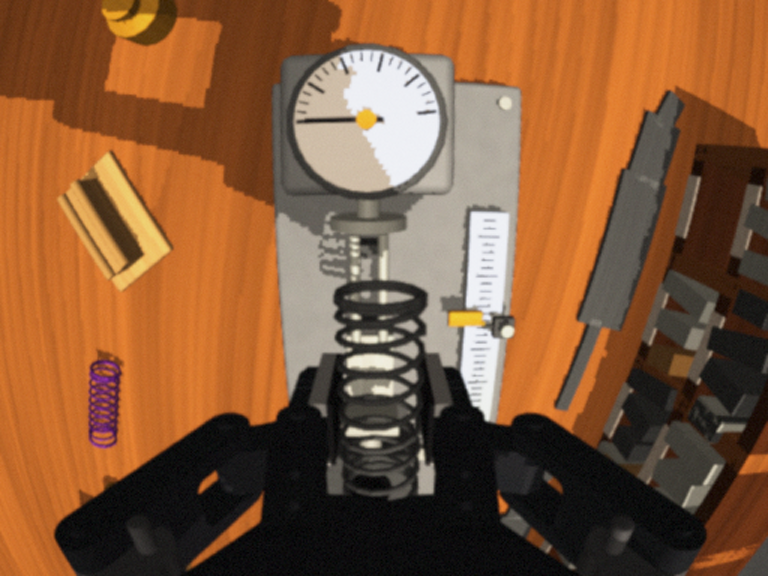

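View pics/s12.png

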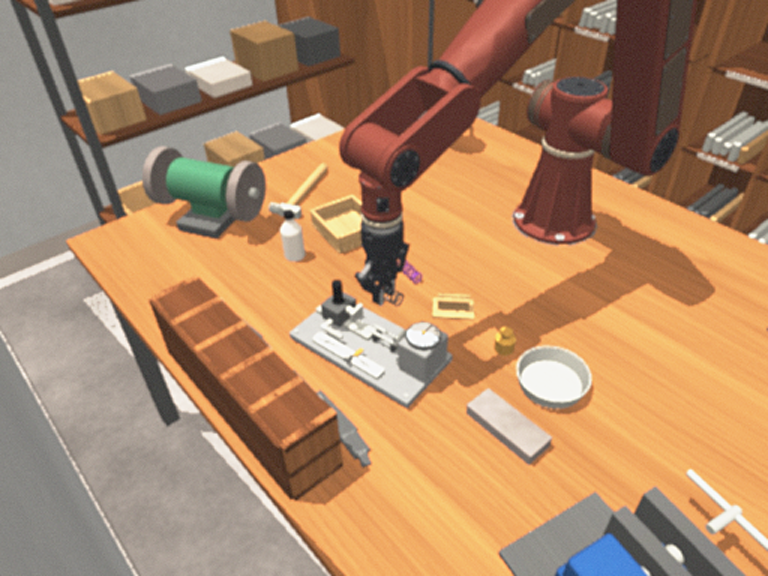

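```bash
python3 - <<'E'
from h import *
go([.458,.337,.15],101)
E
```

```text
t 23.38 ee [0.6389 0.0607 0.1492] psi 101.0 shift cm [ 30.571 -12.489  -0.122] turn [ 0.14  0.02 -0.  ]
```

>>> jog_arm(targets=[2,-1,-1.5,0,0,0,6,-2.5,-2,0,0,0,11,-4.5,-2,0,0,0,16,-6.5,-2,0,0,0,21,-8.5,-2,0,0,0,26,-10.5,-2,0,0,0,29.5,-12,-1,0,0,0,30.6,-12.5,2,0,0,0,30.6,-12.5,4,0,0,0,30.6,-12.5,4,0,0,0])

```text
clock: 24.62
ee_pos: [0.455, 0.3353, 0.1044]
eef_rot: [[-0.19, 0.982, -0.006], [0.982, 0.19, -0.004], [-0.002, -0.007, -1.0]]
wrist_force: [-0.8, -0.0, 0.1]
opening: 0.0268
```

```bash
python3 - <<'E'
from h import *
import pickle
c=get_calibration('wrist');im=snapshot('wrist');pickle.dump((im,c),open('w13.pkl','wb'));save('w13',im,1.5)
B=snapshot('side');save('d13',B[60:260,60:330],2.9)
go([.458,.337,.009],101)
E
```

```text
t 24.73 ee [0.4577 0.3364 0.1075] psi 100.92 shift cm [0.058 0.05  9.85 ] turn [-0.04  0.02 -0.08]
```

View pics/w13.png

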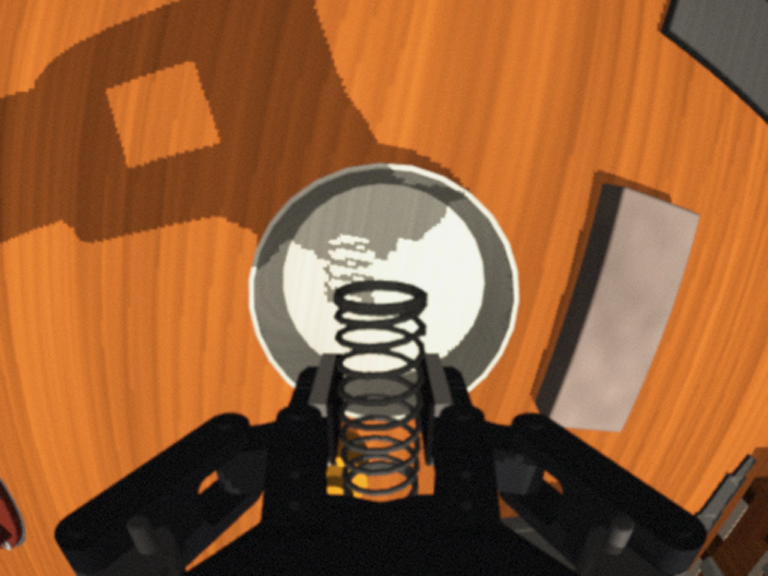

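View pics/d13.png

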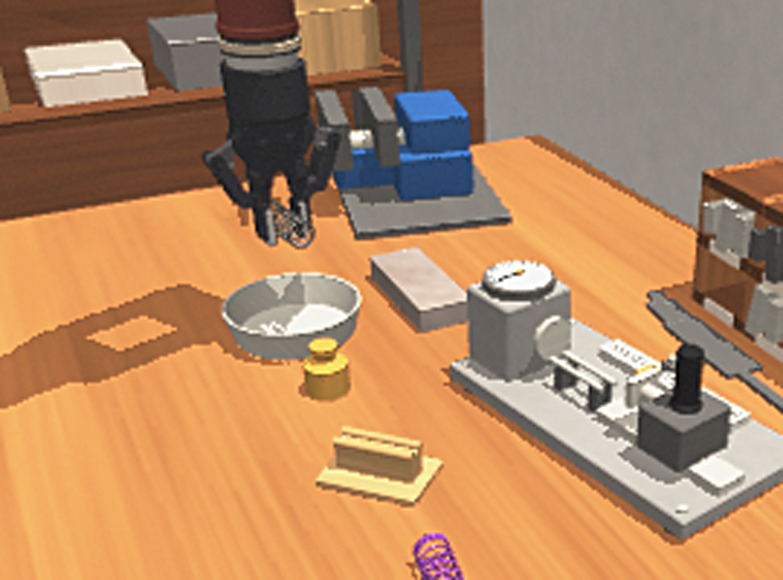

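```bash
python3 - <<'E'
from h import *
import pickle
im,c=pickle.load(open('w13.pkl','rb'))
q=[cast('wrist',(x/1.5-.2,y/1.5-.2),.036,c)[:2] for x,y in [(249,285),(518,285),(384,164),(300,195),(468,195),(500,350)]]
A=np.array([[2*a[0],2*a[1],1] for a in q]);r=np.linalg.lstsq(A,[a@a for a in q],rcond=None)[0];print(r[:2],np.sqrt(r[2]+r[0]**2+r[1]**2))
go([*r[:2],.009],101)
E
```

```text
[0.45665652 0.33737894] 0.06875590746223902
t 24.73 ee [0.4577 0.3364 0.1075] psi 100.92 shift cm [ 0.121 -0.074  9.85 ] turn [-0.04  0.02 -0.08]
```

>>> jog_arm(targets=[0.1,0,3,0,0,0,0.1,0,6,0,0,0,0.1,0,8,0,0,0,0.1,0,9,0,0,0,0.1,0,9.6,0,0,0,0.1,0,9.6,0,0,0])

```text
clock: 25.48
ee_pos: [0.4574, 0.3383, 0.0121]
eef_rot: [[-0.191, 0.982, 0.0], [0.982, 0.191, 0.0], [0.0, 0.001, -1.0]]
wrist_force: [0.4, 0.7, -0.6]
opening: 0.0268
```

```bash
python3 - <<'E'
from h import *
save('w14',snapshot('wrist'),1.5);st(False);go([.457,.337,.006],101)
E
```

```text
t 25.52 s=269.66 mm f tool [ 0.36 -0.37  0.85] lat -124.36
t 25.52 ee [0.4576 0.3384 0.0125] psi 100.99 shift cm [-0.129 -0.09   0.648] turn [ 0.07 -0.02 -0.01]
```

View pics/w14.png

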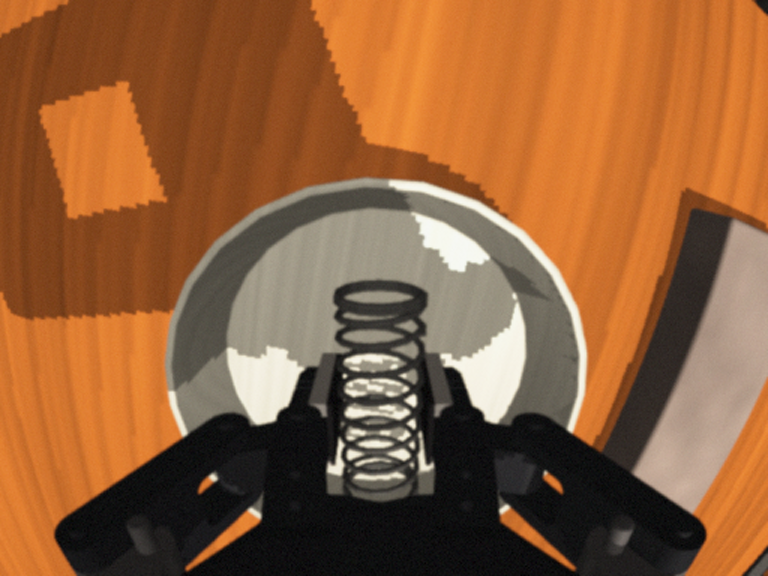

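>>> jog_arm(targets=[0,0,0.2,0,0,0,0,0,0.4,0,0,0,0,0,0.55,0,0,0,0,0,0.55,0,0,0])

```text
clock: 26.02
ee_pos: [0.4568, 0.338, 0.0061]
eef_rot: [[-0.191, 0.982, -0.0], [0.982, 0.191, -0.0], [-0.0, -0.0, -1.0]]
wrist_force: [-0.1, 0.4, -0.3]
opening: 0.0267
```

>>> jog_arm(targets=[0,0,0,0,0,0,0,0,0,0,0,0,0,0,0,0,0,0,0,0,0,0,0,0], grip=48)

```text
clock: 26.52
ee_pos: [0.4571, 0.3381, 0.0064]
eef_rot: [[-0.191, 0.982, 0.0], [0.982, 0.191, 0.0], [0.0, 0.0, -1.0]]
wrist_force: [0.6, -0.0, 1.0]
opening: 0.041
```

>>> jog_arm(targets=[0,0,-2,0,0,0,0,0,-6,0,0,0,0,0,-11,0,0,0,0,0,-15,0,0,0,0,0,-15,0,0,0,0,0,-15,0,0,0])

```text
clock: 27.28
ee_pos: [0.4568, 0.338, 0.1568]
eef_rot: [[-0.191, 0.982, 0.0], [0.982, 0.191, 0.0], [0.0, 0.0, -1.0]]
wrist_force: [-0.2, 0.0, -1.4]
opening: 0.0413
```

```bash
python3 - <<'E'
from h import *
save('w15',snapshot('wrist'),1.5);B=snapshot('side');save('d15',B,1.5);save('s15',snapshot('scene'),1.5);st(False)
E
```

```text
t 27.43 s=268.98 mm f tool [-0.27  0.66 -0.4 ] lat -126.40
```

View pics/w15.png

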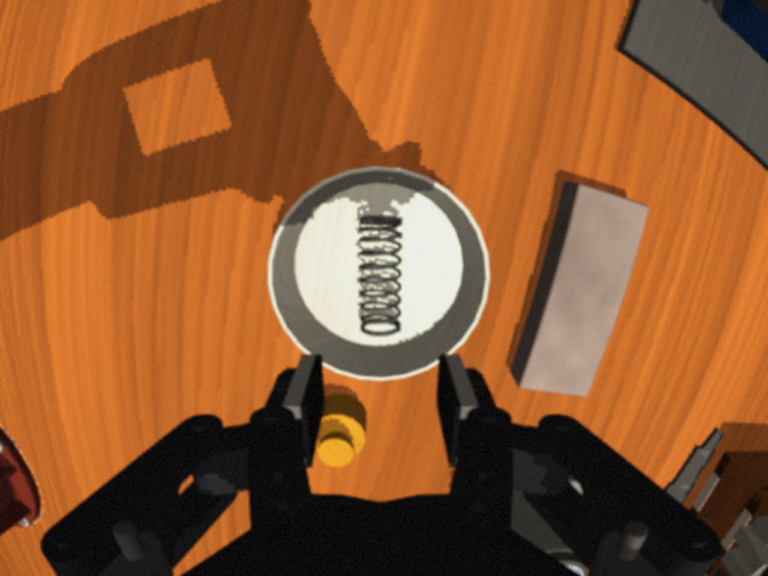

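View pics/d15.png

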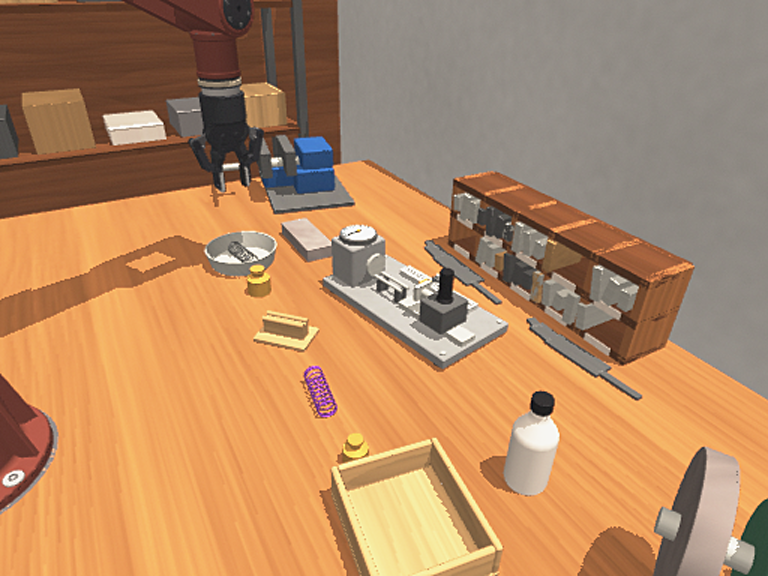

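View pics/s15.png

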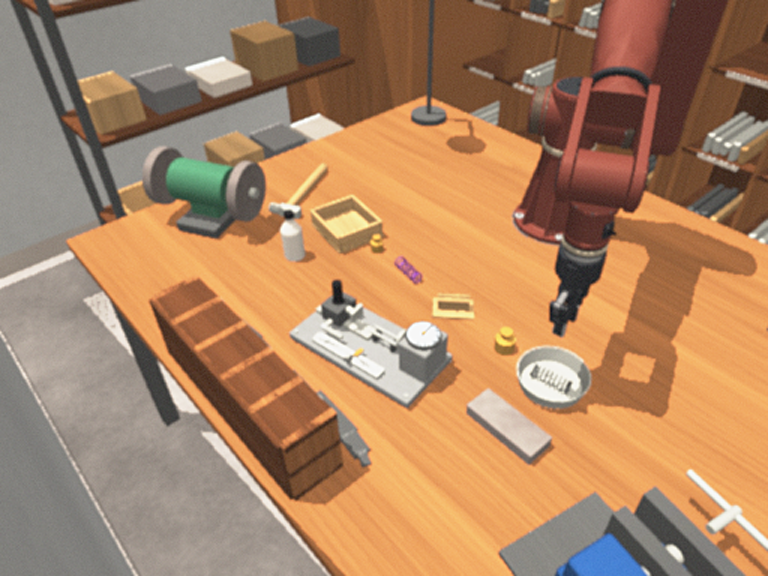

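The spring lies in the pan at wrist pixel (380,275), everything else stands where it was, and the arm is clear. I'll hand the job in.

```bash
python3 -c "
from station import *
print(job_done())"
```

```text
the job is handed in; nothing more can be done
None
```

The test is done: the spring has sagged, and it now lies in the round steel pan. I handed the job in at about 27.5 s on the clock.

- **Load:** I laid the spring on the cradle rods and pushed it to about 16 N. I held it there for about 1.6 s, then eased it off over about 2.5 s with the grip still pinched. The dial read about 0.2 N afterwards.
- **Verdict:** A wrist view from straight above showed the pointer tip about 2.6 mm past the mark. That is worth about 3.5 N at the measured 1.4 N/mm, well beyond any error in the load reading.
- **Checks that disagreed:** The load readings at the hold differed:

| Source | Load at the hold |
|---|---|
| Scene camera | 15.5 N |
| Side camera | 16.7 N |
| Carriage travel | 16.0 N |
| Wrist force, less about 0.65 N drag | about 17 N, noisy |

  No reading came near 20 N.
- **Last pictures:** The spring lies in the pan and the gripper is clear. The brass weights, oil bottle and whetstone look unmoved by eye in the scene and side pictures.

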